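# Pack the router-bit case and pin its lid back on

## Robot

A 6-joint arm with a two-finger parallel gripper is mounted at the origin on the work surface. World frame = base frame: x ahead of the robot, y to its left, z up, the work surface at z = 0. Lengths are in m, angles in rad, forces in N, time in s.
With the tool pointing down it reaches from about 0.3 to 0.75 m from the base axis. Payload 8.5 kg.
Tool frame: the origin (TCP) lies midway between the tips of the shut fingers; the grasp point (between the pads) lies 19 mm behind it; z points along the fingers, y is the line along which they close (so a half turn about z gives the same grasp; the last joint's range is limited). The gripper opens to 85 mm and grips with 20 to 120 N. Pads are 22 mm wide; open, the fingers measure 114 mm over their backs; the gripper's body (76 mm by 85 mm) begins 54 mm behind the grasp point. The pads swing forward as they close: fully open they stand 13 mm farther back than shut.
Start: joints at [1.002, 0.381, 1.297, -0, 1.464, -0.215], TCP at [0.191, 0.516, 0.206] pointing down, gripper open.
Joint ranges: [-3.11, 3.11], [-0.89, 2.33], [0.22, 2.48], [-1.42, 4.56], [0.17, 2.85], [-2.88, 2.88]. Speed limits (rad/s): [2.39, 2.39, 3.14, 3.14, 3.14, 3.14].

## Interface

Orientations are given as a rotation vector (axis times angle).
In Python, from workcell import state, cams, ticket gives the robot as it stands.
- The arm moves only by the shell command python3 -m inch 'ROWS' [FORCE]. ROWS is JSON, a list of rows, each a list of 7 numbers: the turn, a rotation vector about the world's x, y, z each as a share of 90 degrees, from -1 to 1, then the shift along the world's x, y, z each as a share of 20 cm, from -1 to 1, then the gripper command: -1 is fully open, 1 is shut, values between are in proportion. A call has 1 to 12 rows; each row is the pose to reach, as a shift and turn from the pose commanded when the call began; what a row does not reach only later rows make up. A row lasts 1/10 s, in which the tool goes at most 50 mm and 8.59 degrees, less where a joint would pass 70% of its speed; a pose out of reach is approached as far as the arm can. A call with a number of a shift or a turn outside -1 to 1 is refused whole. A call with a gripper value outside its range is refused whole. The fingers move at their own pace and stop on an object; FORCE is the grip in N (left out, the last holds). Time passes only in rows, so rows that repeat a pose let the fingers close. It gives the time, the measured TCP pose, the force, the opening and the grip force at its end, in the units of the state.
- state(): the state, without advancing time (a new reading comes with each control period).
- cams.snapshot(name): name is "scene" or "top" or "wrist"; returns the picture (480x640x3 uint8, blue, green, red); there is no depth.
- cams.calibration(name): a dict with "camera_matrix" (3x3 intrinsics, pixels), "position" and "rotation" of the camera in the world. Camera axes: x right, y up, looking along -z (the intrinsics and any distortion apply to the point x, -y, -z); pixel columns grow to the right and rows downward; lengths in m; the calibration is good to about 2 mm. A picture is of the moment at which its call begins: read the wrist's pose just before it. calibration takes no time and is no camera call; for the wrist camera it gives the pose at the moment of the call.
- ticket.close_job(): hands the job in; it is judged then, once.
The state is a dict: "time": time; "joints": joint angles; "dq": joint speeds; "joint_efforts": joint torques, N m; "tool_pos": TCP position; "ee_rot": TCP orientation; "contact_force": force on the tool from outside, world axes, zero at the start; "wrist_torque": the same for the moment, N m; "width": finger opening in m; "grip_force": force on a finger pad.
Only numpy, scipy, OpenCV 4.12 (cv2) and the standard library are available. Lean on these libraries where they do the work, as an engineer would, in place of code of your own. Each camera call takes 0.05 s, during which the arm holds its last target. There are 200 camera calls.

## Task

Pack the router-bit case for the road: lay the aluminium holder plate flat in the case over its two locating pins, move every router bit from the bench block into a hole of the plate, shank down and fully seated, then lay the lid on the case with its knuckle between the case's two knuckles, and slide the loose hinge pin through all three, fully home, from either side. Leave the glue bottle, tape roll and screwdriver where they are.

Things in the scene. Friction and masses are not known exactly. Their poses are not given: they have to be found in the camera images.
- case: Fixed open plywood case, 132 x 192 x 86 mm high (walls, floor 6 mm). Origin: centre of its underside; x to its back (hinge side), y along its long side, z up. Inside, at each y end, a 26 mm wide, 40 mm high ledge carries an upright steel locating pin, 10 mm across, at x = 0, y = +-72 mm, its conical top ending at z = 56 mm.
- hinge_mid (a point): Middle of the case's hinge line, at case (78, 0, 108) mm, axes as the case's. Two fixed steel knuckles (24 x 24 mm outside, 13 x 13 mm bore along y) lie on this line behind the case's back wall, at y from 23 to 53 and from -53 to -23 mm from this point; they stand on 24 mm wide feet on a wooden rail whose top is at z = 86 mm.
- plate_grip (a point): Loose aluminium plate, 108 x 172 (y) x 10 mm, 0.35 kg. Point: centre of its black grip bar (14 in x, 50 in y, 30 mm high, on the plate), 15 mm above the plate's top. Through holes: six of 16 mm for bits at x = +-32, y = -52, 0, 52 mm; two of 13.5 mm for the locating pins at x = 0, y = +-72. Either way round. Seated on the ledges this point is at case (0, 0, 65) mm.
- lid_grip (a point): Loose plywood lid, 128 (x from -66 to 62) x 192 (y) x 8 mm, about 0.3 kg. Point: centre of its wooden handle bar (14 mm in x, 60 in y, 28 high, on the middle of the lid), 14 mm above the lid's top, 22 mm above its underside. Axes: x to the lid's hinge side, z up. Laid in place on the case's rim, this point is at case (0, 0, 108) mm.
- lid_knuckle (a point): Centre of the bore of the lid's single square knuckle (24 x 24 mm outside, 13 x 13 mm bore along the lid's y, 40 mm long), at 78 mm in x from lid_grip, same height. It goes in the 46 mm gap between the case's knuckles, its bore in line with theirs at hinge_mid.
- pin_grip (a point): Loose hinge pin, 0.09 kg. Point: centre of its wooden grip block (30 mm along the pin, 24 x 24 mm across). The steel shaft, 8 mm across, leaves the middle of the block's end face along +x, level as it lies, 116 mm long, the last 10 mm a cone. Fully home, that end face is against a case knuckle's outer face: pin_grip is then 68 mm from hinge_mid along the hinge line.
- pin_mid (a point): Point on the pin's shaft axis 68 mm from pin_grip along +x; it comes to hinge_mid when the pin is fully home. Axes as pin_grip's.
- block: Fixed wooden bench block, 220 x 60 x 46 mm high, with five holes in a row along its x, 42 mm apart, in which the bits stand at the start. Origin: centre of its underside.
- glue: Bystander: white glue bottle, 60 mm across, 160 mm high, standing. Origin: centre of its underside.
- tape: Bystander: roll of tape, 100 mm across, 36 mm high, lying flat. Origin: centre of its underside.
- screwdriver: Bystander: screwdriver lying on the bench. Origin: at its underside.
- bit0_head (a point): Loose steel router bit, 0.09 kg (some are absent). Point: centre of its cutter head, a cylinder 22 mm across, 30 mm high; below it a 12 mm shank, 36 mm long, with a chamfered foot. Stands upright in the bench block, the head's lower face on the block's top. Seated in the plate, that face lies on the plate's top: this point is then level with plate_grip.
- bit1_head (a point): Loose steel router bit, 0.09 kg (some are absent). Point: centre of its cutter head, a cylinder 22 mm across, 30 mm high; below it a 12 mm shank, 36 mm long, with a chamfered foot. Stands upright in the bench block, the head's lower face on the block's top. Seated in the plate, that face lies on the plate's top: this point is then level with plate_grip.
- bit2_head (a point): Loose steel router bit, 0.09 kg (some are absent). Point: centre of its cutter head, a cylinder 22 mm across, 30 mm high; below it a 12 mm shank, 36 mm long, with a chamfered foot. Stands upright in the bench block, the head's lower face on the block's top. Seated in the plate, that face lies on the plate's top: this point is then level with plate_grip.
- bit3_head (a point): Loose steel router bit, 0.09 kg (some are absent). Point: centre of its cutter head, a cylinder 22 mm across, 30 mm high; below it a 12 mm shank, 36 mm long, with a chamfered foot. Stands upright in the bench block, the head's lower face on the block's top. Seated in the plate, that face lies on the plate's top: this point is then level with plate_grip.
- bit4_head (a point): Loose steel router bit, 0.09 kg (some are absent). Point: centre of its cutter head, a cylinder 22 mm across, 30 mm high; below it a 12 mm shank, 36 mm long, with a chamfered foot. Stands upright in the bench block, the head's lower face on the block's top. Seated in the plate, that face lies on the plate's top: this point is then level with plate_grip.

How it is judged:
On the way, in this order (a step that is already met when the one before it is completed fails the run):
1. the plate lies flat on the ledges, over both locating pins (z of plate_grip in the frame of case between 0.062 and 0.068 m and horizontal distance between plate_grip and case below 0.005 m and angle between plate_grip's own z axis and vertical below 0.05 rad and angle between the x axis of plate_grip and the x axis of case, either way round below 0.08 rad), for 0.2 s.
2. every bit is seated in a hole of the plate (all of step 1 and z of bit0_head in the frame of plate_grip between -0.004 and 0.004 m and x of bit0_head in the frame of plate_grip between -0.05 and 0.05 m and y of bit0_head in the frame of plate_grip between -0.065 and 0.065 m and angle between each of bit0_head, bit1_head, bit2_head, bit3_head, bit4_head's own z axis and vertical below 0.12 rad and z of bit1_head in the frame of plate_grip between -0.004 and 0.004 m and x of bit1_head in the frame of plate_grip between -0.05 and 0.05 m and y of bit1_head in the frame of plate_grip between -0.065 and 0.065 m and z of bit2_head in the frame of plate_grip between -0.004 and 0.004 m and x of bit2_head in the frame of plate_grip between -0.05 and 0.05 m and y of bit2_head in the frame of plate_grip between -0.065 and 0.065 m and z of bit3_head in the frame of plate_grip between -0.004 and 0.004 m and x of bit3_head in the frame of plate_grip between -0.05 and 0.05 m and y of bit3_head in the frame of plate_grip between -0.065 and 0.065 m and z of bit4_head in the frame of plate_grip between -0.004 and 0.004 m and x of bit4_head in the frame of plate_grip between -0.05 and 0.05 m and y of bit4_head in the frame of plate_grip between -0.065 and 0.065 m), for 0.2 s.
3. the lid lies on the case, its knuckle between the case's knuckles, bores in line (distance between lid_knuckle and hinge_mid below 0.006 m and angle between lid_grip's own z axis and vertical below 0.05 rad and z of lid_grip in the frame of case between 0.104 and 0.112 m), for 0.2 s.
4. the pin is through all three knuckles, fully home (all of step 3 and distance between pin_mid and hinge_mid below 0.01 m and angle between the x axis of pin_mid and the y axis of case, either way round below 0.12 rad), for 0.2 s.
At the end, for the whole second after the job is handed in: Plate flat on both ledges over its pins (within 3 mm in height, 5 mm in plan); every bit upright in a plate hole, shoulder down (within 4 mm); lid flat on the case, bore within 6 mm of the hinge line's middle; pin through all three knuckles, within 10 mm of fully home (all of step 2 and all of step 4); the robot touches nothing.
It fails at once if the glue bottle is moved more than 40 mm (distance of glue from where it was at the start of the episode above 0.04 m).
It fails at once if the roll of tape is moved more than 40 mm (distance of tape from where it was at the start of the episode above 0.04 m).
It fails at once if the screwdriver is moved more than 40 mm (distance of screwdriver from where it was at the start of the episode above 0.04 m).
Of bit0, bit1, bit2, bit3, bit4 only 3 to 5 are there at a start; the rules pass over those that are not, and their reading is None.
At some moment in a run one of plate, lid, pin may be knocked a few centimetres aside while the robot is not near it.
It also fails if it takes over 210 s, if anything falls off the work surface, if the arm or the gripper's body presses on something with over 40 N, if the wrist force passes 120 N, or if a joint passes its speed limit or range.

## Working session

There is one attempt and no reset: what is moved stays moved. The work goes in short steps, Python scripts to look and compute and a shell command to move; the robot and the scene stay as the last step left them, time stands still between calls to the robot, and variables do not carry over. Pictures are saved under pics/ and viewed, at most 14 in all, crops included, and the job is handed in when it is done.

```bash
ls; mkdir -p pics; python3 - <<'E'
from workcell import state,cams
import cv2,numpy as np
print(state())
for n in("scene","top","wrist"):
    c=cams.calibration(n);print(n,{k:np.round(v,4).tolist() if not isinstance(v,str) else v for k,v in c.items()})
    cv2.imwrite(f"pics/{n}0.png",cams.snapshot(n))
E
```

```text
pics
{'time': 0.0, 'joints': array([ 1.00167530e+00,  3.81188257e-01,  1.29823727e+00, -2.88463300e-05,
        1.46359393e+00, -2.15343168e-01]), 'dq': array([-0.00187582, -0.00092549,  0.00076822, -0.00079166,  0.00164036,
        0.00032408]), 'joint_efforts': array([ 9.14762836e-05, -4.48471212e+01, -2.31273776e+01, -2.44135645e-04,
        4.87170400e-03, -1.02946984e-05]), 'tool_pos': array([0.19039961, 0.51565034, 0.20532388]), 'ee_rot': array([-5.52723239e-01, -3.09206032e+00,  2.08789290e-03]), 'contact_force': array([ 0.58768555, -0.0490244 , -0.46950809]), 'wrist_torque': array([ 0.01562981, -0.02164891, -0.01173348]), 'grip_force': 0.0, 'width': 0.08546680157403556}
scene {'camera_matrix': [[437.1899, 0.0, 322.157], [0.0, 437.1899, 243.0389], [0.0, 0.0, 1.0]], 'position': [1.2709, 0.5419, 0.6719], 'rotation': [0.5335, 1.1026, 2.0511]}
top {'camera_matrix': [[439.1025, 0.0, 322.5821], [0.0, 439.1025, 240.034], [0.0, 0.0, 1.0]], 'position': [0.3376, -0.0029, 1.0986], 'rotation': [0.1655, -0.1676, -1.6067]}
wrist {'camera_matrix': [[388.1427, 0.0, 311.2621], [0.0, 388.1427, 236.1877], [0.0, 0.0, 1.0]], 'position': [0.1155, 0.5437, 0.3734], 'rotation': [-0.2744, -0.1882, 1.2062]}
```

View pics/top0.png

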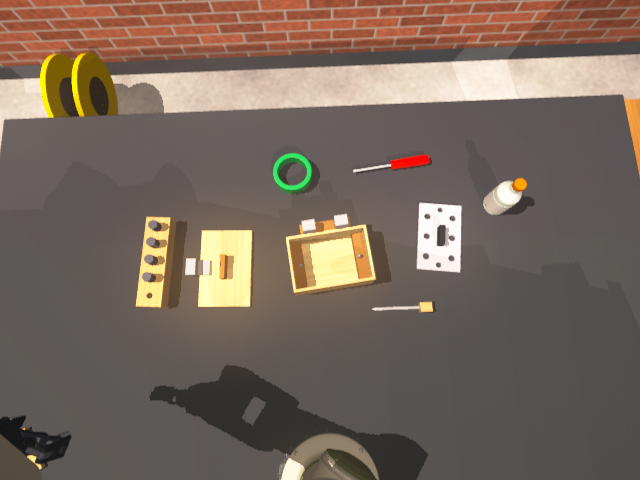

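View pics/scene0.png

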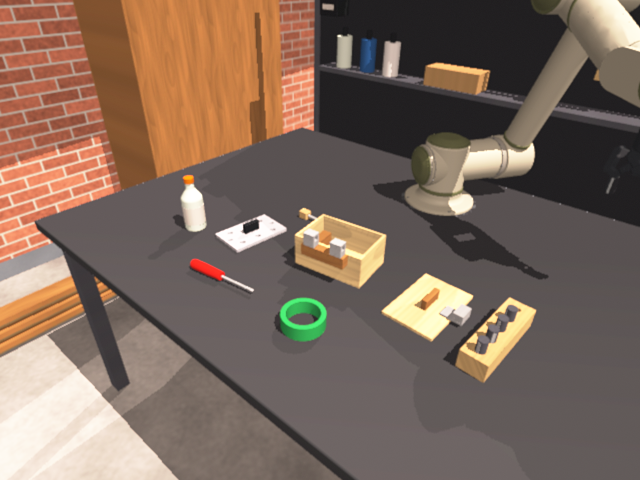

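The top view shows: case (330,260) with its knuckles up (+x), plate (440,238), lid (225,268) with its knuckle at left, pin (403,308) with its block at right, and the bit block (155,262) with four bits. Next I work out coarse positions.

```bash
cat > h.py <<'E'
from workcell import state,cams,ticket
import cv2,numpy as np
from scipy.spatial.transform import Rotation as R
def cal(n):
    c=cams.calibration(n);return np.array(c["camera_matrix"]),np.array(c["position"]),R.from_rotvec(c["rotation"]).as_matrix()
def ray(c,uv,z):
    K,p,M=c;d=np.linalg.inv(K)@[uv[0],uv[1],1];d=M@[d[0],-d[1],-d[2]]
    return p+d*(z-p[2])/d[2]
def pix(c,P):
    K,p,M=c;q=M.T@(np.array(P)-p);q=K@[q[0],-q[1],-q[2]];return q[:2]/q[2]
def snap(n,f):
    c=cal(n);im=cams.snapshot(n);cv2.imwrite(f"pics/{f}.png",im);return c,im
def tool():
    s=state();M=R.from_rotvec(s["ee_rot"]).as_matrix();y=M[:,1]
    return s["tool_pos"],np.degrees(np.arctan2(y[1],y[0]))%180,s
def rect(c,m,z,amin=100):
    """min-area rects of mask blobs projected to plane z: centre, size mm, angle of the long side deg"""
    out=[]
    for k in cv2.findContours(m,cv2.RETR_EXTERNAL,cv2.CHAIN_APPROX_NONE)[0]:
        if cv2.contourArea(k)<amin: continue
        w=np.float32([ray(c,p[0],z)[:2] for p in k])
        (x,y),(a,b),t=cv2.minAreaRect(w*1000)
        if b>a:a,b,t=b,a,t+90
        out.append((np.round([x,y],1),np.round([a,b],1),round(t%180,1),np.round(k.mean((0,1)))))
    return out
E
python3 - <<'E'
from h import *
c=cal("top");im=cv2.imread("pics/top0.png")
hsv=cv2.cvtColor(im,cv2.COLOR_BGR2HSV)
for n,p,z in [("case rim corners",(286,236),.086),("",(370,226),.086),("",(375,288),.086),("",(294,294),.086),("plategrip",(441,236),.04),("lidgrip",(223,267),.036),("lidkn",(191,267),.034),("pinblk",(427,307),.024),("pintip",(373,309),.012),("kn",(309,225),.12),("kn",(341,220),.12),
 ("bit",(154,226),.076),("bit",(152,243),.076),("bit",(151,260),.076),("bit",(148,277),.076),("glue",(496,205),.05)]:
    print(n,np.round(ray(c,p,z)*1000,0))
m=((hsv[...,1]<50)&(hsv[...,2]>120)).astype(np.uint8)*255; m[:,:400]=0;m[:200]=0;m[:,480:]=0
print("plate",rect(c,m,.010,300))
m=((hsv[...,1]>60)&(hsv[...,2]>120)&(hsv[...,0]>10)&(hsv[...,0]<35)).astype(np.uint8)*255;m[:210]=0;m[320:]=0
for r in rect(c,m,.008,300):print(r)
print(tool()[:2])
E
```

```text
case rim corners [568.  77.  86.]
 [ 584. -123.   86.]
 [ 436. -125.   86.]
 [430.  62.  86.]
plategrip [ 562. -302.   40.]
lidgrip [508. 237.  36.]
lidkn [512. 316.  34.]
pinblk [ 391. -255.   24.]
pintip [ 392. -125.   12.]
kn [584.  21. 120.]
kn [592. -53. 120.]
bit [608. 394.  76.]
bit [567. 397.  76.]
bit [526. 398.  76.]
bit [486. 403.  76.]
glue [ 632. -443.   50.]
plate [(array([ 567.3, -304.9]), array([176.4, 112.3]), 172.9, array([439., 237.]))]
(array([505.7, 107.2]), array([486.5, 243.3]), 91.2, array([271., 265.]))
(array([536.2, 412.4]), array([232.4,  79.1]), 175.8, array([157., 263.]))
(array([0.19043174, 0.51572608, 0.20547358]), np.float64(69.72788885949315))
```

Moving over to the plate, with the fingers to close across its bar (82.9°).

```bash
R='[[0,0,0.147,0.375,-0.82,0,-1],[0,0,0.147,0.375,-0.82,0,-1],[0,0,0.147,0.375,-0.82,0,-1],[0,0,0.147,0.375,-0.82,0,-1]]'
python3 -m inch '[[0,0,0.147,0.375,-0.82,0,-1],[0,0,0.147,0.375,-0.82,0,-1],[0,0,0.147,0.375,-0.82,0,-1],[0,0,0.147,0.375,-0.82,0,-1]]'
python3 -m inch '[[0,0,0,0.375,-0.82,0,-1],[0,0,0,0.375,-0.82,0,-1],[0,0,0,0.375,-0.82,0,-1],[0,0,0,0.375,-0.82,0,-1]]' >/dev/null
python3 -m inch '[[0,0,0,0.375,-0.82,0,-1],[0,0,0,0.375,-0.82,0,-1],[0,0,0,0.375,-0.82,0,-1],[0,0,0,0.375,-0.82,0,-1]]' 
python3 -m inch '[[0,0,0,0.375,-0.82,0,-1],[0,0,0,0.375,-0.82,0,-1],[0,0,0,0.375,-0.82,0,-1],[0,0,0,0.375,-0.82,0,-1]]' >/dev/null
python3 -m inch '[[0,0,0,0.375,-0.82,0,-1],[0,0,0,0.375,-0.82,0,-1],[0,0,0,0.375,-0.82,0,-1],[0,0,0,0.375,-0.82,0,-1],[0,0,0,0.375,-0.82,0,-1]]'
python3 - <<'E'
from h import *
c,im=snap("wrist","w1")
print(tool()[:2],np.round(c[1],4));print(pix(c,[.565,-.303,.04]))
E
```

```text
time: 0.55
tool_pos: [0.2659, 0.3495, 0.2058]
ee_rot: [-0.194, -3.135, 0.001]
contact_force: [0.6, 0.3, -0.0]
width: 0.0855
grip_force: 0.0
time: 1.35
tool_pos: [0.4164, 0.021, 0.2058]
ee_rot: [0.197, 3.135, -0.001]
contact_force: [0.0, 0.4, -0.3]
width: 0.085
grip_force: 0.0
time: 2.25
tool_pos: [0.5659, -0.3075, 0.204]
ee_rot: [-0.198, -3.134, -0.001]
contact_force: [-0.7, 0.7, -0.3]
width: 0.0857
grip_force: 0.0
(array([ 0.56547101, -0.30539154,  0.20447909]), np.float64(82.85785753656872)) [ 0.4868 -0.2972  0.3721]
[316.07625772 205.10660609]
```

View pics/w1.png

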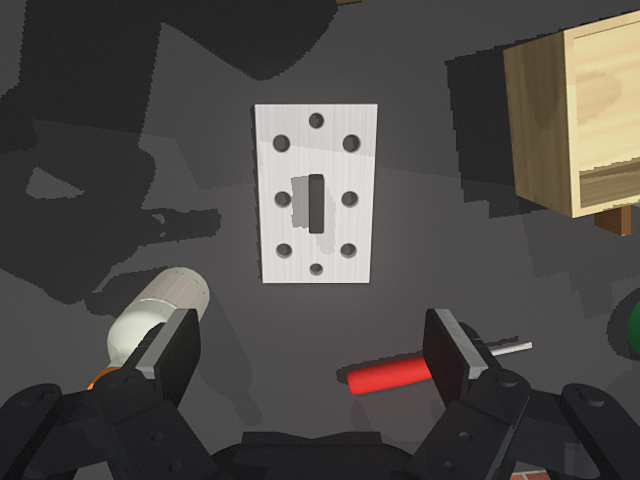

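The wrist view shows the plate with its bar at (316,204), its end holes at (316,120) and (316,269), and the glue bottle well to the left of the fingers. Now I measure the plate precisely.

```bash
cat >> h.py <<'E'
def plate(c,im,z,roi=None,thr=150):
    g=cv2.cvtColor(im,cv2.COLOR_BGR2GRAY);s=cv2.cvtColor(im,cv2.COLOR_BGR2HSV)[...,1]
    m=((g>thr)&(s<40)).astype(np.uint8)*255
    if roi:
        k=np.zeros_like(m);x0,y0,x1,y1=roi;k[y0:y1,x0:x1]=255;m&=k
    return rect(c,m,z,2000),m
E
python3 - <<'E'
from h import *
c=cal("wrist");im=cv2.imread("pics/w1.png")
print(plate(c,im,.010,(230,80,400,300),100)[0])
g=cv2.cvtColor(im,cv2.COLOR_BGR2GRAY)
k=((g<100)).astype(np.uint8)*255
n,l,st,ce=cv2.connectedComponentsWithStats(k[90:290,258:374])
for i in range(1,n):
    if 80<st[i,4]<600: print(st[i],np.round(ray(c,ce[i]+[258,90],.010)*1000,1))
print(ray(c,(316,177),.04),ray(c,(316,232),.04))
E
```

```text
[(array([ 566.5, -301.2]), array([173. , 109.3]), 173.0, array([316., 191.]))]
[ 51  23  15  15 163] [ 494.5 -292.1   10. ]
[ 15  45  17  17 212] [ 510.2 -325.9   10. ]
[ 85  45  17  17 219] [ 518.1 -262.9   10. ]
[ 17 102  16  14 165] [ 561.2 -332.2   10. ]
[ 84 102  15  14 162] [ 568.9 -269.4   10. ]
[ 19 154  15  11 125] [ 612.  -338.4   10. ]
[ 83 154  15  11 123] [ 619.9 -275.6   10. ]
[ 0.54015011 -0.2978696   0.04      ] [ 0.58918705 -0.30386547  0.04      ]
```

```bash

python3 -m inch '[[0,0,0,0,0.02,-0.3,-0.3],[0,0,0,0,0.022,-0.55,-0.3],[0,0,0,0,0.022,-0.8,-0.3],[0,0,0,0,0.022,-0.955,-0.3],[0,0,0,0,0.022,-0.955,-0.3],[0,0,0,0,0.022,-0.955,-0.3]]'
python3 -m inch '[[0,0,0,0,0,0,1],[0,0,0,0,0,0,1],[0,0,0,0,0,0,1],[0,0,0,0,0,0,1],[0,0,0,0,0,0,1],[0,0,0,0,0,0,1]]' 80
python3 -m inch '[[0,0,0,0,0,0.25,1],[0,0,0,0,0,0.5,1],[0,0,0,0,0,0.75,1],[0,0,0,0,0,1,1],[0,0,0,0,0,1,1],[0,0,0,0,0,1,1]]'
python3 - <<'E'
from h import *
c,im=snap("wrist","w2")
print(tool()[:2],state()["width"])
E
```

```text
time: 2.9
tool_pos: [0.5659, -0.2993, 0.0163]
ee_rot: [0.192, 3.135, -0.001]
contact_force: [1.6, 0.3, 0.8]
width: 0.0557
grip_force: 0.0
time: 3.5
tool_pos: [0.5656, -0.2997, 0.0151]
ee_rot: [0.193, 3.135, -0.0]
contact_force: [0.3, -0.1, -0.7]
width: -0.0001
grip_force: 0.0
time: 4.1
tool_pos: [0.5657, -0.2998, 0.2157]
ee_rot: [0.193, 3.134, -0.002]
contact_force: [0.4, -0.2, -0.7]
width: -0.0001
grip_force: 0.0
(array([ 0.56521167, -0.29944952,  0.21402952]), np.float64(82.95664722878037)) 0.00032683221938179283
```

View pics/w2.png

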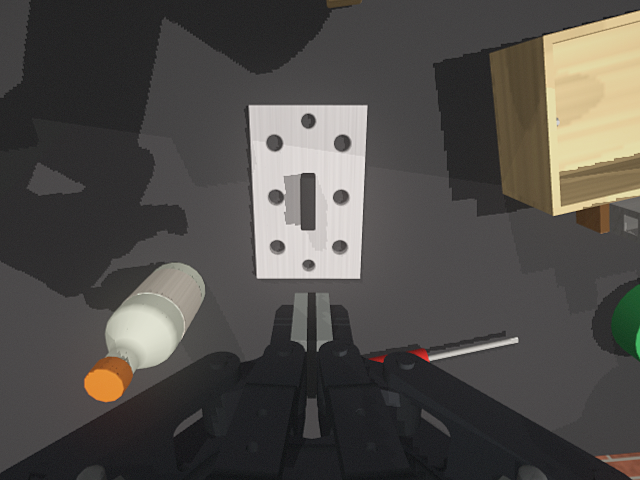

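The grip missed: the fingers closed to 0 and the plate has not moved, with its bar at (308,202) and the fingertips at (312,295). I'll check the wrist camera frame against the tool.

```bash
python3 - <<'E'
from h import *
c=cal("wrist");t,a,s=tool();print(t,pix(c,t),c[1],np.round(c[2],3),s["joints"])
for n in("scene","top"):
    c2,im=snap(n,n+"1");print(n,pix(c2,t),pix(c2,[.5655,-.301,.04]),pix(c2,[.5655,-.301,.01]))
E
python3 -c "
import cv2,numpy as np
a=cv2.imread('pics/top1.png')[120:360,340:640];b=cv2.imread('pics/scene1.png')[100:340,120:420]
cv2.imwrite('pics/cmp1.png',cv2.resize(np.hstack([a,b]),(800,320)))"
```

```text
[ 0.56521167 -0.29944952  0.21402952] [310.84806581 287.57195254] [ 0.48607345 -0.28941457  0.38208381] [[ 0.123 -0.945 -0.304]
 [ 0.992  0.117  0.038]
 [-0.    -0.307  0.952]] [-6.71954970e-01  5.39342545e-01  1.00596925e+00  1.03252744e-05
  1.59769346e+00 -2.11982178e+00]
scene [247.61869691 164.05166989] [251.84965591 220.93890289] [252.5900921  229.90353016]
top [461.61767405 216.20436245] [440.63622162 234.55395115] [437.56423806 237.17384939]
```

View pics/cmp1.png

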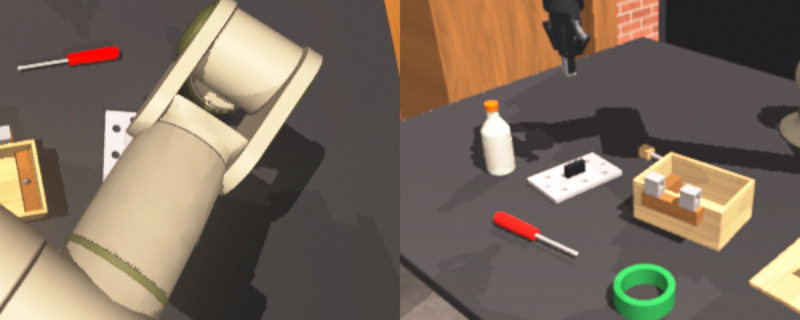

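```bash
python3 - <<'E'
from h import *
c=cal("wrist");im=cv2.imread("pics/w2.png")
print(plate(c,im,.010,(230,80,400,290),100)[0]);g=cv2.cvtColor(im,cv2.COLOR_BGR2GRAY)
k=((g<100)).astype(np.uint8)*255
n,l,st,ce=cv2.connectedComponentsWithStats(k[90:290,250:370])
for i in range(1,n):
    if 80<st[i,4]<1600: print(st[i],np.round(ray(c,ce[i]+[250,90],.010)*1000,1))
# two-view triangulation of bar top: wrist px & top px
for r,z in((177,.04),(229,.04)):print(ray(c,(308,r),z))
E
```

```text
[(array([ 564.5, -302.3]), array([170.5, 108.3]), 172.9, array([308., 189.]))]
[ 51  24  14  14 155] [ 493.2 -293.2   10. ]
[ 17  45  16  16 194] [ 508.9 -326.7   10. ]
[ 84  45  16  16 203] [ 516.8 -264.3   10. ]
[ 50  83  15  57 822] [ 567.7 -303.2   10. ]
[ 19 100  15  14 157] [ 559.5 -332.9   10. ]
[ 83 100  15  14 158] [ 567.2 -270.8   10. ]
[ 21 151  14  11 118] [ 610.  -339.2   10. ]
[ 82 151  15  11 120] [ 617.6 -277.    10. ]
[ 0.53999692 -0.29874001  0.04      ]
[ 0.58738835 -0.3047556   0.04      ]
```

```bash
python3 -c "
import cv2,numpy as np
b=cv2.imread('pics/scene1.png')
a=cv2.resize(b[110:260,190:310],None,fx=4,fy=4,interpolation=cv2.INTER_NEAREST)
cv2.drawMarker(a,(int((247.6-190)*4),int((164-110)*4)),(0,255,0),0,14,1)
cv2.drawMarker(a,(int((251.85-190)*4),int((220.9-110)*4)),(0,255,0),0,14,1)
cv2.imwrite('pics/cmp2.png',a)"
```

```text
(no output)
```

View pics/cmp2.png

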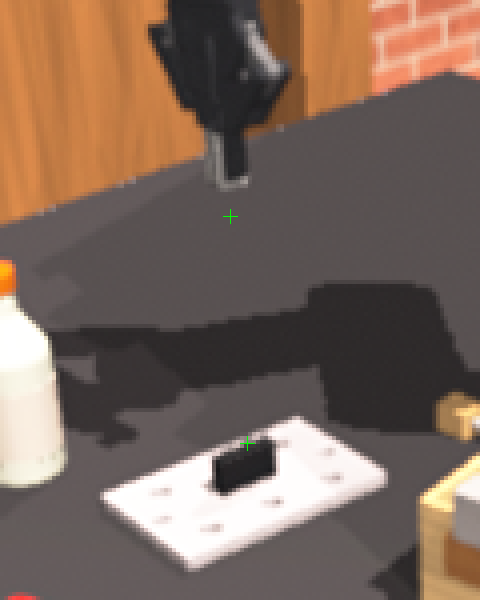

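```bash
python3 - <<'E'
from h import *
t=tool()[0];s=cal("scene");w=cal("wrist")
for d in(0,.01,.02,.03,.04):print(d,pix(s,t+[0,0,d]),pix(w,t+[0,0,d]))
E
python3 -c "
import cv2
a=cv2.imread('pics/w2.png')[270:350,260:370];cv2.imwrite('pics/w2c.png',cv2.resize(a,None,fx=6,fy=6))"
```

```text
0 [247.72916608 164.3947899 ] [310.85828065 287.52171954]
0.01 [247.43775839 160.8350879 ] [310.85984672 297.08376612]
0.02 [247.14357392 157.24146593] [310.86159318 307.74719547]
0.03 [246.84657278 153.61343685] [310.8635531  319.71392682]
0.04 [246.54671432 149.95050413] [310.86576815 333.23844983]
```

View pics/w2c.png

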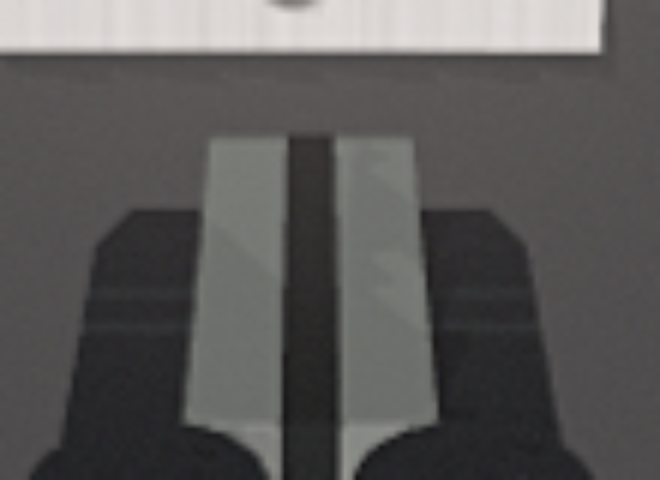

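The pads' near edges end at row 292, and in the scene view the tips end at row 157 against 164 predicted. So the real fingertips sit about 25 mm behind the reported TCP and closed just above the bar. I'll go deeper, with guarding.

```bash

python3 -m inch '[[0,0,0,0,-0.005,-0.25,-0.3],[0,0,0,0,-0.005,-0.5,-0.3],[0,0,0,0,-0.005,-0.75,-0.3],[0,0,0,0,-0.005,-1,-0.3],[0,0,0,0,-0.005,-1,-0.3],[0,0,0,0,-0.005,-1,-0.3]]'
python3 -m inch '[[0,0,0,0,0,-0.05,-0.3],[0,0,0,0,0,-0.08,-0.3],[0,0,0,0,0,-0.1,-0.3],[0,0,0,0,0,-0.11,-0.3],[0,0,0,0,0,-0.11,-0.3]]'
python3 -m inch '[[0,0,0,0,0,0,1],[0,0,0,0,0,0,1],[0,0,0,0,0,0,1],[0,0,0,0,0,0,1],[0,0,0,0,0,0,1],[0,0,0,0,0,0,1]]' 80
python3 - <<'E'
from h import *
c,im=snap("wrist","w3");c,i2=snap("scene","s3")
cv2.imwrite("pics/s3c.png",np.hstack([cv2.resize(i2[110:260,190:310],(384,480)),im[100:480,200:420].repeat(1,0)[:380,:].copy() if 0 else cv2.resize(im[100:480,190:440],(316,480))]))
E
```

```text
time: 4.85
tool_pos: [0.5656, -0.3007, 0.0151]
ee_rot: [-0.193, -3.135, -0.001]
contact_force: [-0.2, 0.1, 0.2]
width: 0.0553
grip_force: 0.0
time: 5.35
tool_pos: [0.5655, -0.3007, -0.007]
ee_rot: [0.193, 3.136, -0.0]
contact_force: [0.1, 0.2, -0.3]
width: 0.0557
grip_force: 0.0
time: 5.95
tool_pos: [0.5658, -0.3009, -0.0065]
ee_rot: [0.193, 3.135, -0.001]
contact_force: [-1.9, -0.1, 6.1]
width: 0.0122
grip_force: 80.2
```

View pics/s3c.png

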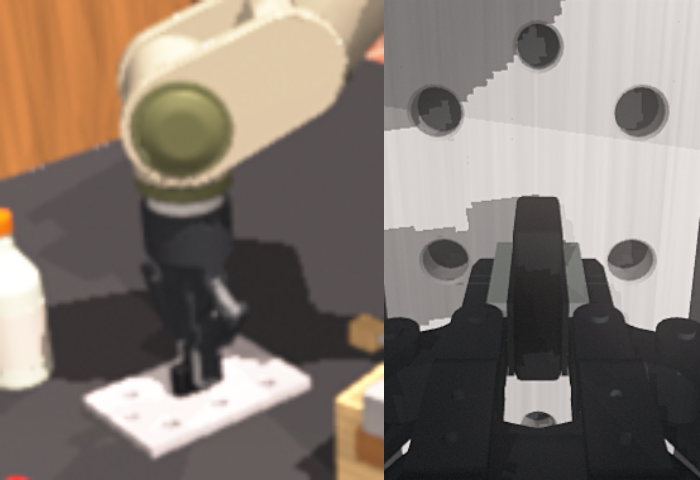

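Gripped (opening 12 mm on the 14 mm bar, 80 N). The plate will hide the case from the wrist camera, so I let go first and measure the case from above at its final yaw.

```bash

python3 -m inch '[[0,0,0,0,0,0,-0.3],[0,0,0,0,0,0,-0.3],[0,0,0,0,0,0,-0.3],[0,0,0,0,0,0.3,-0.3],[0,0,0,0,0,0.6,-0.3],[0,0,0,0,0,1,-0.3],[0,0,0,0,0,1,-0.3]]'
python3 -m inch '[[0,0,-0.09,-0.04,0.08,0,-0.3],[0,0,-0.18,-0.08,0.16,0,-0.3],[0,0,-0.27,-0.12,0.24,0,-0.3],[0,0,-0.36,-0.16,0.32,0,-0.3],[0,0,-0.45,-0.2,0.4,0,-0.3],[0,0,-0.54,-0.24,0.48,0,-0.3],[0,0,-0.63,-0.28,0.56,0,-0.3],[0,0,-0.72,-0.3,0.64,0,-0.3],[0,0,-0.81,-0.3,0.7,0.1,-0.3],[0,0,-0.87,-0.3,0.7,0.1,-0.3],[0,0,-0.87,-0.3,0.7,0.1,-0.3]]'
python3 -m inch '[[0,0,0,0,0.25,0,-0.3],[0,0,0,0,0.5,0,-0.3],[0,0,0,0,0.68,0,-0.3],[0,0,0,0,0.68,0,-0.3],[0,0,0,0,0.68,0,-0.3],[0,0,0,0,0.68,0,-0.3]]'
python3 - <<'E'
from h import *
c,im=snap("wrist","w4")
print(tool()[:2])
for P in ([.505,-.1,.056],[.505,.045,.056],[.5,-.02,.086]):print(pix(c,P))
E
```

```text
time: 6.75
tool_pos: [0.5652, -0.3004, 0.1949]
ee_rot: [-0.193, -3.135, -0.0]
contact_force: [1.2, -0.8, -0.2]
width: 0.0554
grip_force: 0.0
time: 7.85
tool_pos: [0.5056, -0.1604, 0.2132]
ee_rot: [2.129, 2.309, 0.0]
contact_force: [0.0, 0.6, -0.5]
width: 0.0555
grip_force: 0.0
time: 8.45
tool_pos: [0.5056, -0.0256, 0.2126]
ee_rot: [-2.129, -2.31, 0.001]
contact_force: [-0.3, -0.3, -0.5]
width: 0.0555
grip_force: 0.0
(array([ 0.50562173, -0.02576821,  0.21260288]), np.float64(4.627893675462678))
[305.40894663 286.24323468]
[319.14867646 122.15824759]
[306.2118788  209.25392233]
```

View pics/w4.png

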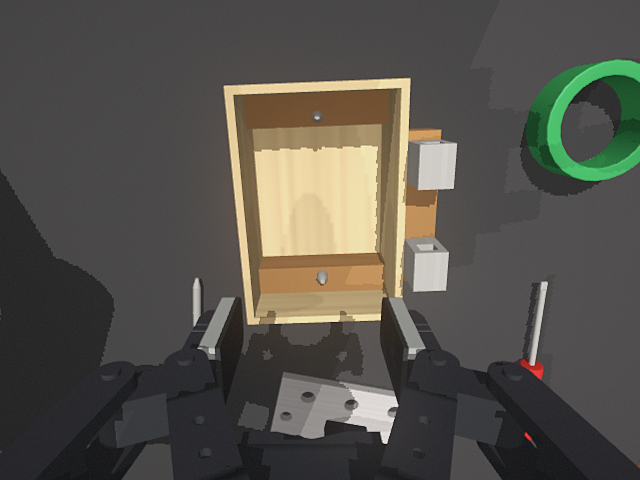

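The wrist view shows the case with its pins at (317,116) and (322,277), outer rim corners at (225,86), (410,79) and (246,325), and the knuckle tops near (432,165) and (427,262).

```bash
python3 - <<'E'
from h import *
c=cal("wrist");im=cv2.imread("pics/w4.png");hsv=cv2.cvtColor(im,cv2.COLOR_BGR2HSV)
P=[]
for x,y in((317,116),(322,277)):
    s=hsv[y-14:y+15,x-14:x+15];m=(s[...,1]<60).astype(np.uint8)
    n,l,st,ce=cv2.connectedComponentsWithStats(m)
    for i in range(1,n):
        if st[i,4]>20:
            u=ce[i]+[x-14,y-14];print(st[i],u,ray(c,u,.054)*1000)
            P.append(ray(c,u,.054))
for u in((225,86),(410,79),(246,325)):print(u,np.round(ray(c,u,.086)*1000,1))
g=((hsv[...,1]<30)&(hsv[...,2]>140)).astype(np.uint8)*255;g[:,:400]=0;g[:120]=0;g[300:]=0;g[:,470:]=0
n,l,st,ce=cv2.connectedComponentsWithStats(g)
for i in range(1,n):
    if st[i,4]>200:print(st[i],ce[i])
for r in rect(c,g,.12,200):print(r)
E
python3 -c "
import cv2
a=cv2.imread('pics/w4.png');cv2.imwrite('pics/w4c.png',cv2.resize(a[70:330,215:475],(780,780))[:,:][0:780:1])
b=cv2.resize(a[95:300,290:465],None,fx=2.9,fy=2.9);cv2.imwrite('pics/w4c.png',b)"
```

```text
[  9   9  11  12 104] [316.76923077 116.05769231] [502.80549603  49.31544393  54.        ]
[  9   7  11  14 112] [321.70535714 276.59821429] [519.14795764 -90.26159089  54.        ]
(225, 86) [435.8  64.8  86. ]
(410, 79) [565.8  79.9  86. ]
(246, 325) [ 456.1 -126.7   86. ]
[ 413  140   44   50 1760] [436.33068182 164.73920455]
[ 406  238   43   54 1709] [428.97015799 265.04037449]
(array([590.1, -46. ]), array([42.2, 29.9]), 99.7, array([428., 265.]))
(array([582.3,  25.3]), array([32.9, 28.5]), 97.7, array([435., 163.]))
```

View pics/w4c.png

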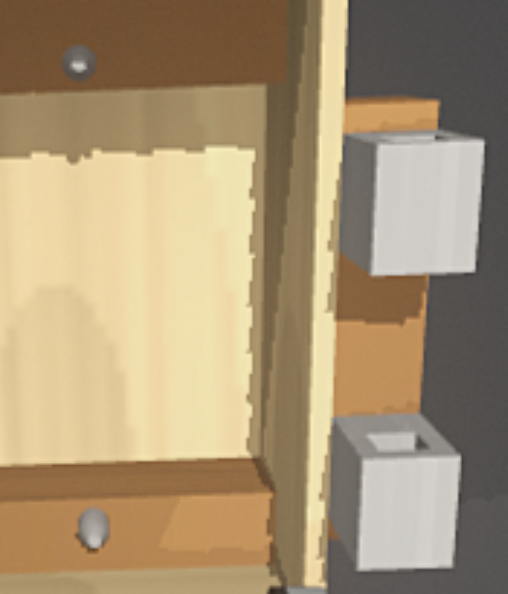

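```bash
python3 - <<'E'
from h import *
c=cal("wrist")
for u in((317,116),(322,280),(322,282)):print(u,np.round(ray(c,u,.056)*1000,1))
print("hsep",np.linalg.norm(ray(c,(317,116),.056)-ray(c,(322,282),.056)))
for k in([(418.6,144.3),(456.6,143.3),(454.1,188.1),(418.6,189.1)],[(413.4,252.9),(448.6,251.9),(446.2,289.8),(413.4,290.9)]):
    p=np.array([ray(c,u,.12)*1000 for u in k]);print(np.round(p,1).tolist(),p.mean(0))
print(c[1])
t=cal("top");im=cv2.imread("pics/top0.png");cv2.imwrite("pics/t0c.png",cv2.resize(im[205:305,275:385],(770,700)[::1],interpolation=cv2.INTER_CUBIC)[:600] if 0 else cv2.resize(im[208:303,278:382],(624,570),interpolation=cv2.INTER_CUBIC))
E
```

```text
(317, 116) [503.   49.4  56. ]
(322, 280) [519.6 -92.7  56. ]
(322, 282) [519.8 -94.7  56. ]
hsep 0.1450895081786667
[[569.9, 37.9, 120.0], [594.6, 40.5, 120.0], [598.7, 11.1, 120.0], [574.8, 8.5, 120.0]] [584.52059962  24.49213788 120.        ]
[[578.7, -37.5, 120.0], [603.7, -34.8, 120.0], [607.6, -64.4, 120.0], [583.6, -67.2, 120.0]] [593.39409238 -50.96880525 120.        ]
[0.49845959 0.05352795 0.38059053]
```

View pics/t0c.png

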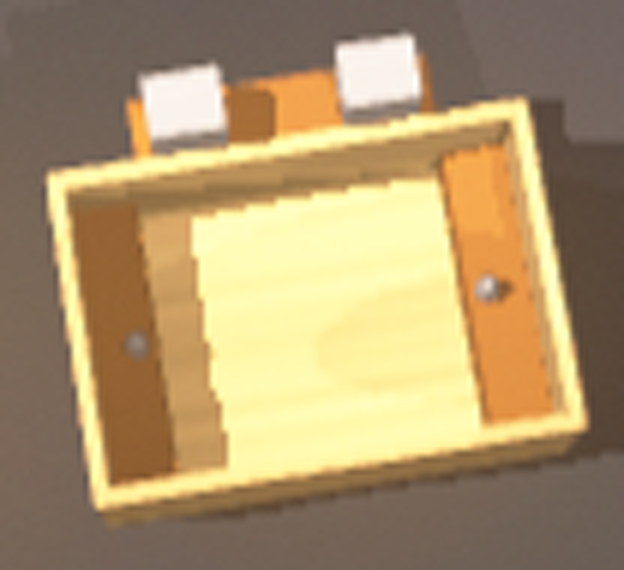

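Case from pins, knuckles and rim, all agreeing: centre (511.3,-22.4), yaw 6.65°, hinge_mid (589,-13.2). The top crop confirms the pins at the ledge middles. Back to the plate for a settled measurement.

```bash

python3 -m inch '[[0,0,0.09,0,-0.25,0,-0.3],[0,0,0.18,0,-0.5,0,-0.3],[0,0,0.27,0,-0.68,0,-0.3],[0,0,0.36,0,-0.68,0,-0.3],[0,0,0.45,0,-0.68,0,-0.3],[0,0,0.45,0,-0.68,0,-0.3]]' >/dev/null
python3 -m inch '[[0,0,0.09,0.1,-0.2,0,-0.3],[0,0,0.18,0.2,-0.4,0,-0.3],[0,0,0.27,0.3,-0.6,0,-0.3],[0,0,0.36,0.3,-0.7,0,-0.3],[0,0,0.42,0.3,-0.7,0,-0.3],[0,0,0.42,0.3,-0.7,0,-0.3],[0,0,0.42,0.3,-0.7,0,-0.3],[0,0,0.42,0.3,-0.7,0,-0.3]]'
cat >> h.py <<'E'
def holes(c,im,z,x0,y0,x1,y1,thr=100,amin=80,amax=600):
    g=cv2.cvtColor(im,cv2.COLOR_BGR2GRAY)[y0:y1,x0:x1]
    n,l,st,ce=cv2.connectedComponentsWithStats((g<thr).astype(np.uint8))
    return [np.round(ray(c,ce[i]+[x0,y0],z)[:2]*1000,1) for i in range(1,n) if amin<st[i,4]<amax and st[i,0]>0 and st[i,1]>0 and st[i,0]+st[i,2]<x1-x0 and st[i,1]+st[i,3]<y1-y0]
E
python3 - <<'E'
from h import *
c,im=snap("wrist","w5");print(tool()[:2])
b=plate(c,im,.010,(230,80,400,290),100);print(b[0])
y,x=np.where(b[1][80:290]>0);x0,x1=x.min(),x.max();y0,y1=y.min()+80,y.max()+80
h=holes(c,im,.010,x0-2,y0-2,x1+3,y1+3);print(h)
E
```

```text
time: 9.9
tool_pos: [0.5655, -0.3003, 0.2131]
ee_rot: [0.197, 3.135, -0.0]
contact_force: [0.2, 0.2, -0.3]
width: 0.0558
grip_force: 0.0
(array([ 0.56555162, -0.3002814 ,  0.21320309]), np.float64(82.85057430998167))
[(array([ 567.1, -301. ]), array([173.1, 109.2]), 172.9, array([311., 190.]))]
[array([ 495.3, -292. ]), array([ 511. , -325.6]), array([ 519. , -262.7]), array([ 562. , -331.9]), array([ 569.7, -269.2]), array([ 612.8, -338.3]), array([ 620.7, -275.5])]
```

```bash

python3 -m inch '[[0,0,0,0.004,-0.002,-0.25,-0.3],[0,0,0,0.004,-0.002,-0.5,-0.3],[0,0,0,0.004,-0.002,-0.75,-0.3],[0,0,0,0.004,-0.002,-1,-0.3],[0,0,0,0.004,-0.002,-1,-0.3]]' >/dev/null
python3 -m inch '[[0,0,0,0,0,-0.085,-0.3],[0,0,0,0,0,-0.085,-0.3],[0,0,0,0,0,-0.085,-0.3],[0,0,0,0,0,-0.085,1],[0,0,0,0,0,-0.085,1],[0,0,0,0,0,-0.085,1],[0,0,0,0,0,-0.085,1],[0,0,0,0,0,-0.085,1],[0,0,0,0,0,-0.085,1]]' 100
python3 -m inch '[[0,0,0,0,0,0.2,1],[0,0,0,0,0,0.4,1],[0,0,0,0,0,0.6,1],[0,0,0,0,0,0.8,1],[0,0,0,0,0,0.9,1],[0,0,0,0,0,0.9,1]]'
python3 -m inch '[[0,0,-0.09,-0.04,0.08,0,1],[0,0,-0.18,-0.08,0.16,0,1],[0,0,-0.27,-0.12,0.24,0,1],[0,0,-0.36,-0.16,0.32,0,1],[0,0,-0.45,-0.2,0.4,0,1],[0,0,-0.54,-0.24,0.48,0,1],[0,0,-0.63,-0.27,0.56,0,1],[0,0,-0.72,-0.27,0.64,0,1],[0,0,-0.81,-0.27,0.7,0,1],[0,0,-0.847,-0.27,0.7,0,1],[0,0,-0.847,-0.27,0.7,0,1]]' >/dev/null
python3 -m inch '[[0,0,0,0,0.2,0,1],[0,0,0,0,0.4,0,1],[0,0,0,0,0.6,0,1],[0,0,0,0,0.69,0,1],[0,0,0,0,0.69,0,1],[0,0,0,0,0.69,0,1],[0,0,0,0,0.69,0,1],[0,0,0,0,0.69,0,1]]'
python3 -c "
from h import *;print(tool()[:2])"
```

```text
time: 11.35
tool_pos: [0.5667, -0.3013, -0.0028]
ee_rot: [0.193, 3.134, -0.001]
contact_force: [-1.7, 1.3, 7.4]
width: 0.0114
grip_force: 98.8
time: 11.95
tool_pos: [0.5671, -0.3016, 0.1789]
ee_rot: [0.193, 3.131, -0.005]
contact_force: [0.6, 0.5, -3.3]
width: 0.0113
grip_force: 98.6
time: 13.85
tool_pos: [0.5123, -0.0241, 0.1756]
ee_rot: [-2.088, -2.347, 0.0]
contact_force: [-0.0, -0.7, -2.5]
width: 0.0117
grip_force: 98.5
(array([ 0.51234511, -0.02407854,  0.17561517]), np.float64(6.664951609773928))
```

```bash

python3 -m inch '[[0,0,0,-0.005,0.0065,-0.2,1],[0,0,0,-0.005,0.0065,-0.4,1],[0,0,0,-0.005,0.0065,-0.56,1],[0,0,0,-0.005,0.0065,-0.56,1],[0,0,0,-0.005,0.0065,-0.56,1],[0,0,0,-0.005,0.0065,-0.56,1]]'
python3 -m inch '[[0,0,0,0,0,-0.02,1],[0,0,0,0,0,-0.04,1],[0,0,0,0,0,-0.06,1],[0,0,0,0,0,-0.06,1],[0,0,0,0,0,-0.06,1]]'
python3 -c "
from h import *;print(tool())"
```

```text
time: 14.45
tool_pos: [0.5125, -0.0224, 0.0657]
ee_rot: [2.086, 2.345, 0.002]
contact_force: [0.1, 0.3, -2.4]
width: 0.0117
grip_force: 98.5
time: 14.95
tool_pos: [0.5113, -0.0217, 0.0519]
ee_rot: [-2.087, -2.348, 0.0]
contact_force: [-0.3, -0.0, -2.3]
width: 0.0115
grip_force: 98.6
(array([ 0.51132432, -0.02174407,  0.0518653 ]), np.float64(6.732721244923058), {'time': 14.95, 'joints': array([-2.74165501e-01,  4.87402438e-01,  1.62819722e+00,  2.42712589e-05,
        1.02621153e+00, -3.91686220e-01]), 'dq': array([ 1.17694596e-03, -3.04974959e-03, -3.59559491e-03, -8.92639859e-05,
        9.26289119e-04, -1.71581851e-04]), 'joint_efforts': array([-4.28228988e-03, -4.54705024e+01, -1.74744630e+01, -4.18481010e-03,
       -5.93109406e-03, -2.14223082e-04]), 'tool_pos': array([ 0.51132432, -0.02174407,  0.0518653 ]), 'ee_rot': array([-2.08702806e+00, -2.34789828e+00,  1.20745869e-04]), 'contact_force': array([-0.34741111, -0.01095495, -2.33211179]), 'wrist_torque': array([-0.00564324, -0.01080075, -0.04237467]), 'grip_force': 98.57343077659607, 'width': 0.011548834438132552})
```

```bash

python3 -m inch '[[0,0,0,0,-0.005,-0.01,1],[0,0,0,0,-0.005,-0.02,1],[0,0,0,0,-0.005,-0.03,1],[0,0,0,0,-0.005,-0.04,1],[0,0,0,0,-0.005,-0.04,1]]'
python3 -m inch '[[0,0,0,0,0,-0.015,1],[0,0,0,0,0,-0.03,1],[0,0,0,0,0,-0.035,1],[0,0,0,0,0,-0.035,1],[0,0,0,0,0,-0.035,1]]'
```

```text
time: 15.45
tool_pos: [0.5112, -0.0228, 0.0436]
ee_rot: [-2.087, -2.348, 0.0]
contact_force: [-0.7, -0.1, -3.3]
width: 0.0117
grip_force: 98.6
time: 15.95
tool_pos: [0.5113, -0.0228, 0.0372]
ee_rot: [2.087, 2.348, -0.0]
contact_force: [-2.7, 0.5, 3.3]
width: 0.0116
grip_force: 99.4
```

The plate went on with little force, to the expected seated height. Release, lift, turn to 91° and measure the plate there.

```bash

python3 -m inch '[[0,0,0,0,0,0,0.3],[0,0,0,0,0,0,0.3],[0,0,0,0,0,0,0.3],[0,0,0,0,0,0.15,0.3],[0,0,0,0,0,0.4,0.3],[0,0,0,0,0,0.65,0.1],[0,0,0,0,0,0.9,0],[0,0,0,0,0,0.9,0]]'
python3 -m inch '[[0,0,0.09,0,0,0,0],[0,0,0.18,0,0,0,0],[0,0,0.27,0,0,0,0],[0,0,0.36,0,0,0,0],[0,0,0.45,0,0,0,0],[0,0,0.54,0,0,0,0],[0,0,0.63,0,0,0,0],[0,0,0.72,0,0,0,0],[0,0,0.81,0,0,0,0],[0,0,0.9,0,0,0,0],[0,0,0.94,0,0,0,0],[0,0,0.94,0,0,0,0]]' >/dev/null
python3 -m inch '[[0,0,0,0,0,0,0],[0,0,0,0,0,0,0],[0,0,0,0,0,0,0]]'
python3 - <<'E'
from h import *
c,im=snap("wrist","w6");print(tool()[:2],pix(c,[.5113,-.0225,.05]))
a=np.radians(6.65);C=np.array([.5113,-.0225])
for x,y in((0,72),(0,-72),(-32,-52),(-32,0),(-32,52),(32,-52),(32,0),(32,52)):
    P=C+np.array([x*np.cos(a)-y*np.sin(a),x*np.sin(a)+y*np.cos(a)])/1000;u=pix(c,[*P,.05]);
    i,j=int(u[0]),int(u[1]);g=cv2.cvtColor(im,cv2.COLOR_BGR2GRAY)[j-14:j+15,i-14:i+15]
    if g.size<800: continue
    m=(g<(g.max()+g.min())/2).astype(np.uint8);n,l,st,ce=cv2.connectedComponentsWithStats(m);k=[q for q in range(1,n)if 50<st[q,4]<400]
    print((x,y),np.round(P*1000,1),np.round(u,1),g.min(),g.max(),[(st[q,2:].tolist(),np.round(ray(c,ce[q]+[i-14,j-14],.05)[:2]*1000,1)) for q in k])
E
```

```text
time: 16.75
tool_pos: [0.5138, -0.0234, 0.2234]
ee_rot: [2.079, 2.339, 0.009]
contact_force: [0.4, 0.2, -0.1]
width: 0.0431
grip_force: 0.0
time: 18.25
tool_pos: [0.5113, -0.0228, 0.2168]
ee_rot: [0.035, -3.141, -0.0]
contact_force: [0.5, 0.6, 0.5]
width: 0.0425
grip_force: 0.0
(array([ 0.5113432 , -0.02278994,  0.21687774]), np.float64(91.29048914124586)) [311.31885212 205.6630801 ]
(0, 72) [503.  49.] [392.9 198.1] 69 228 []
(0, -72) [519.6 -94. ] [230.7 213.1] 72 219 []
(-32, -52) [485.5 -77.9] [247.8 175.2] 50 216 []
(-32, 0) [479.5 -26.2] [307.8 169.5] 106 217 []
(-32, 52) [473.5  25.4] [368.3 163.7] 86 221 []
(32, -52) [549.1 -70.4] [257.9 244.9] 56 228 []
(32, 0) [543.1 -18.8] [314.6 239.8] 95 222 []
(32, 52) [537.1  32.9] [371.8 234.7] 81 217 []<stdin>:8: RuntimeWarning: overflow encountered in scalar add
```

View pics/w6.png

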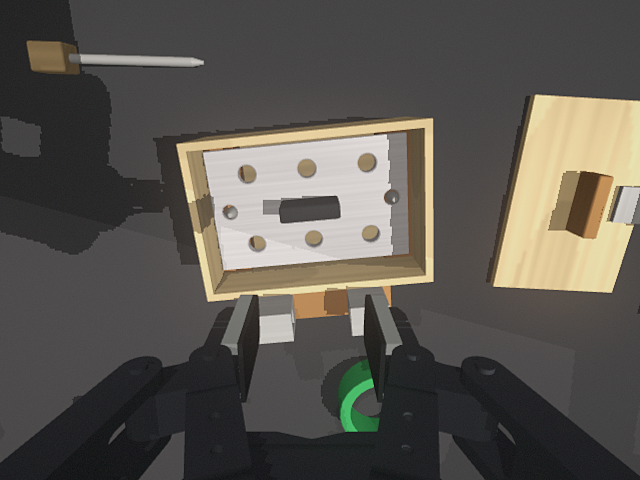

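The plate is seated: both pins show in their holes at (230,212) and (391,197), and the bit holes are within about 1 px of the predictions. Next I refine the holes with a saturation mask and go to the bits.

```bash
python3 - <<'E'
from h import *
c=cal("wrist");im=cv2.imread("pics/w6.png");S=cv2.cvtColor(im,cv2.COLOR_BGR2HSV)[...,1]
a=np.radians(6.65);C=np.array([.5113,-.0225]);D=[]
for x,y in((-32,-52),(-32,0),(-32,52),(32,-52),(32,0),(32,52)):
    P=C+np.array([x*np.cos(a)-y*np.sin(a),x*np.sin(a)+y*np.cos(a)])/1000;u=pix(c,[*P,.05])
    i,j=int(u[0]),int(u[1]);m=(S[j-14:j+15,i-14:i+15]>50).astype(np.uint8)
    n,l,st,ce=cv2.connectedComponentsWithStats(m)
    for q in range(1,n):
        if 80<st[q,4]<400:
            b=st[q];e=b[:2]+(b[2:4]-1)/2;d=ray(c,e+[i-14,j-14],.05)[:2]-P;D.append(d);print((x,y),b.tolist(),np.round(d*1000,1))
print(np.mean(D,0)*1000)
E
python3 -m inch '[[0,0,0,0.05,0.25,0,0],[0,0,0,0.1,0.5,0,0],[0,0,0,0.1,0.75,0,0],[0,0,0,0.1,1,0,0],[0,0,0,0.1,1,0,0]]' >/dev/null
python3 -m inch '[[0,0,0,0.05,0.25,0,0],[0,0,0,0.1,0.5,0,0],[0,0,0,0.1,0.75,0,0],[0,0,0,0.1,1,0,0],[0,0,0,0.1,1,0.05,0],[0,0,0,0.1,1,0.05,0],[0,0,0,0.1,1,0.05,0],[0,0,0,0.1,1,0.05,0],[0,0,0,0.1,1,0.05,0]]'
python3 - <<'E'
from h import *
c,im=snap("wrist","w7");print(tool()[:2])
g=cv2.cvtColor(im,cv2.COLOR_BGR2HSV)
for P in((608,394),(567,397),(526,398),(486,403)):
    u=pix(c,[P[0]/1000,P[1]/1000,.076]);i,j=map(int,u)
    w=g[j-30:j+31,i-30:i+31];m=((w[...,2]<110)&(w[...,1]<70)).astype(np.uint8)
    n,l,st,ce=cv2.connectedComponentsWithStats(m);print(P,np.round(u),[(st[q].tolist(),(np.round(ray(c,st[q,:2]+(st[q,2:4]-1)/2+[i-30,j-30],.076)[:2]*1000,1)).tolist()) for q in range(1,n) if st[q,4]>100])
E
```

```text
(-32, -52) [6, 4, 17, 17, 214] [-1.8 -0.7]
(-32, 0) [5, 5, 18, 17, 231] [-1.2 -1.2]
(-32, 52) [4, 5, 17, 17, 230] [-1.4 -2.1]
(32, -52) [7, 6, 15, 13, 157] [-2.8 -0.8]
(32, 0) [5, 6, 17, 13, 172] [-2.7 -1.5]
(32, 52) [5, 6, 16, 13, 168] [-2.5 -2.3]
[-2.06760588 -1.42445623]
time: 19.7
tool_pos: [0.5517, 0.3759, 0.227]
ee_rot: [0.034, -3.141, 0.0]
contact_force: [0.2, -0.4, -0.4]
width: 0.0427
grip_force: 0.0
(array([0.55160325, 0.37617014, 0.22699473]), np.float64(91.24614847254591))
(608, 394) [330. 272.] [([0, 0, 61, 61, 988], [608.0, 394.0]), ([25, 13, 23, 20, 231], [600.7, 399.0])]
(567, 397) [335. 228.] [([0, 0, 5, 48, 137], [560.9, 372.7]), ([25, 16, 24, 19, 198], [561.6, 402.2])]
(526, 398) [338. 180.] [([0, 0, 7, 61, 225], [526.2, 375.4])]
(486, 403) [347. 130.] []
```

View pics/w7.png

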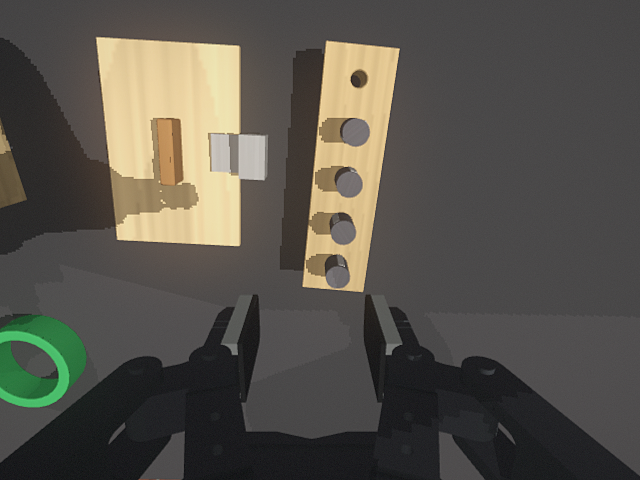

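The wrist view shows four bit heads with disc centres near (337,275), (344,230), (349,183) and (355,131), and an empty hole at (359,79). The lid handle is at (168,150) and its knuckle at (252,157). I'll fit circles to the heads.

```bash
python3 - <<'E'
from h import *
c=cal("wrist");im=cv2.imread("pics/w7.png");g=cv2.cvtColor(im,cv2.COLOR_BGR2GRAY)
x0,y0=300,100;s=cv2.resize(g[y0:300,x0:400],None,fx=4,fy=4,interpolation=cv2.INTER_CUBIC)
h=cv2.HoughCircles(s,cv2.HOUGH_GRADIENT,1,100,param1=60,param2=12,minRadius=46,maxRadius=62)
for a in h[0]:
    u=a[:2]/4+[x0-.375,y0-.375];print(np.round(u,1),a[2]/4,np.round(ray(c,u,.076)[:2]*1000,1))
# empty hole on block top
print(ray(c,(359,79),.046)[:2]*1000)
print([np.round(ray(c,u,.046)[:2]*1000,1) for u in((326,41),(400,48),(363,292),(303,285))])
E
```

```text
[354.2 131.8] 15.075 [486.9 409.2]
[349.5 183.8] 12.8 [528.5 407.5]
[343.8 232.2] 11.975 [570.7 404.7]
[337.  275.8] 12.575 [611.4 400.6]
[328.2 153.8] 11.75 [504.5 389.1]
[367.  165.5] 14.75 [513.3 421. ]
[445.67818308 414.02246128]
[array([417.6, 385.5]), array([421.5, 446.1]), array([641.5, 429.5]), array([635.2, 370. ])]
```

```bash

python3 -m inch '[[0,0,0,0.2,0.08,0,0],[0,0,0,0.308,0.126,-0.1,0],[0,0,0,0.308,0.126,-0.3,0],[0,0,0,0.308,0.126,-0.5,0],[0,0,0,0.308,0.126,-0.7,0],[0,0,0,0.308,0.126,-0.9,0],[0,0,0,0.308,0.126,-0.98,0],[0,0,0,0.308,0.126,-0.98,0],[0,0,0,0.308,0.126,-0.98,0]]'
python3 -m inch '[[0,0,0,0,0,0,1],[0,0,0,0,0,0,1],[0,0,0,0,0,0,1],[0,0,0,0,0,0,1],[0,0,0,0,0,0,1]]' 60
python3 -m inch '[[0,0,0,0,0,0.15,1],[0,0,0,0,0,0.35,1],[0,0,0,0,0,0.55,1],[0,0,0,0,0,0.75,1],[0,0,0,0,0,0.75,1],[0,0,0,0,0,0.75,1]]'
```

```text
time: 20.65
tool_pos: [0.6136, 0.4023, 0.032]
ee_rot: [-0.036, 3.14, 0.001]
contact_force: [0.5, 0.4, 0.6]
width: 0.0428
grip_force: 0.0
time: 21.15
tool_pos: [0.6138, 0.4024, 0.0331]
ee_rot: [-0.036, 3.138, 0.001]
contact_force: [-1.2, -2.9, 5.7]
width: 0.0197
grip_force: 58.6
time: 21.75
tool_pos: [0.613, 0.4026, 0.1819]
ee_rot: [-0.037, 3.14, 0.001]
contact_force: [0.8, 0.0, -1.8]
width: 0.0197
grip_force: 59.0
```

```bash

python3 -m inch '[[0,0,0,-0.04,-0.25,0,1],[0,0,0,-0.08,-0.5,0,1],[0,0,0,-0.12,-0.75,0,1],[0,0,0,-0.15,-1,0,1],[0,0,0,-0.15,-1,0,1]]' >/dev/null
python3 -m inch '[[0,0,0,-0.04,-0.25,0,1],[0,0,0,-0.08,-0.5,0,1],[0,0,0,-0.12,-0.75,0,1],[0,0,0,-0.15,-1,0,1],[0,0,0,-0.197,-1,0,1],[0,0,0,-0.197,-1,0,1],[0,0,0,-0.197,-1,0,1]]' >/dev/null
python3 -m inch '[[0,0,0,0,-0.11,-0.05,1],[0,0,0,0,-0.11,-0.2,1],[0,0,0,0,-0.11,-0.4,1],[0,0,0,0,-0.11,-0.49,1],[0,0,0,0,-0.11,-0.49,1],[0,0,0,0,-0.11,-0.49,1],[0,0,0,0,-0.11,-0.49,1]]'
```

```text
time: 23.65
tool_pos: [0.5445, -0.0191, 0.0842]
ee_rot: [-0.038, 3.139, -0.001]
contact_force: [0.7, 0.5, -0.1]
width: 0.0194
grip_force: 59.2
```

```bash

python3 -m inch '[[0,0,0,-0.0045,-0.003,-0.03,1],[0,0,0,-0.0045,-0.003,-0.06,1],[0,0,0,-0.0045,-0.003,-0.1,1],[0,0,0,-0.0045,-0.003,-0.1,1]]'
python3 -m inch '[[0,0,0,0,0,-0.04,1],[0,0,0,0,0,-0.08,1],[0,0,0,0,0,-0.12,1],[0,0,0,0,0,-0.135,1],[0,0,0,0,0,-0.135,1]]'
```

```text
time: 24.05
tool_pos: [0.542, -0.0201, 0.0617]
ee_rot: [0.036, -3.139, -0.001]
contact_force: [-0.5, -0.4, -0.7]
width: 0.0199
grip_force: 59.2
time: 24.55
tool_pos: [0.5427, -0.0202, 0.0369]
ee_rot: [-0.037, 3.141, -0.001]
contact_force: [-3.6, -0.0, 13.5]
width: 0.02
grip_force: 60.8
```

```bash

python3 -m inch '[[0,0,0,0,0,0,0.15],[0,0,0,0,0,0,0.15],[0,0,0,0,0,0.1,0.15],[0,0,0,0,0,0.35,0],[0,0,0,0,0,0.6,0],[0,0,0,0.02,0.1,0.75,0],[0,0,0,0.04,0.35,0.75,0],[0,0,0,0.06,0.6,0.75,0],[0,0,0,0.08,0.85,0.75,0],[0,0,0,0.08,1,0.75,0],[0,0,0,0.08,1,0.75,0]]' >/dev/null
python3 -m inch '[[0,0,0,0.02,0.25,0,0],[0,0,0,0.04,0.5,0,0],[0,0,0,0.065,0.75,0,0],[0,0,0,0.065,1,0,0],[0,0,0,0.065,1,0,0],[0,0,0,0.065,1,0,0],[0,0,0,0.065,1,0,0]]'
```

```text
time: 26.35
tool_pos: [0.5721, 0.3784, 0.1857]
ee_rot: [0.034, -3.141, 0.001]
contact_force: [-0.1, 2.1, 0.2]
width: 0.0426
grip_force: 0.0
```

```bash

python3 -m inch '[[0,0,0,-0.0025,0.1315,0,0],[0,0,0,-0.0025,0.1315,-0.15,0],[0,0,0,-0.0025,0.1315,-0.35,0],[0,0,0,-0.0025,0.1315,-0.55,0],[0,0,0,-0.0025,0.1315,-0.72,0],[0,0,0,-0.0025,0.1315,-0.773,0],[0,0,0,-0.0025,0.1315,-0.773,0]]' >/dev/null
python3 -m inch '[[0,0,0,0,0,0,1],[0,0,0,0,0,0,1],[0,0,0,0,0,0,1],[0,0,0,0,0,0,1],[0,0,0,0,0,0,1]]' 60
python3 -m inch '[[0,0,0,0,0,0.15,1],[0,0,0,0,0,0.35,1],[0,0,0,0,0,0.55,1],[0,0,0,-0.05,-0.15,0.75,1],[0,0,0,-0.1,-0.4,0.75,1],[0,0,0,-0.15,-0.65,0.75,1],[0,0,0,-0.2,-0.9,0.75,1],[0,0,0,-0.23,-1,0.75,1],[0,0,0,-0.23,-1,0.75,1]]' >/dev/null
python3 -m inch '[[0,0,0,-0.05,-0.22,0,1],[0,0,0,-0.1,-0.45,0,1],[0,0,0,-0.15,-0.68,0,1],[0,0,0,-0.2,-0.9,0,1],[0,0,0,-0.23,-0.9,0,1],[0,0,0,-0.23,-0.9,0,1],[0,0,0,-0.23,-0.9,0,1]]'
```

```text
time: 27.55
tool_pos: [0.5725, 0.4059, 0.034]
ee_rot: [-0.036, 3.137, 0.001]
contact_force: [0.2, -4.4, 7.1]
width: 0.0196
grip_force: 58.6
time: 29.15
tool_pos: [0.4797, 0.0272, 0.1818]
ee_rot: [-0.038, 3.14, 0.0]
contact_force: [-1.0, 0.0, -0.7]
width: 0.0194
grip_force: 59.1
```

```bash

python3 -m inch '[[0,0,0,-0.031,-0.0135,-0.1,1],[0,0,0,-0.031,-0.0135,-0.3,1],[0,0,0,-0.031,-0.0135,-0.48,1],[0,0,0,-0.031,-0.0135,-0.48,1],[0,0,0,-0.031,-0.0135,-0.48,1],[0,0,0,-0.031,-0.0135,-0.52,1],[0,0,0,-0.031,-0.0135,-0.56,1],[0,0,0,-0.031,-0.0135,-0.59,1],[0,0,0,-0.031,-0.0135,-0.59,1]]'

```

```text
time: 30.05
tool_pos: [0.4726, 0.0235, 0.0628]
ee_rot: [0.036, -3.14, -0.0]
contact_force: [0.2, -0.4, -1.1]
width: 0.0198
grip_force: 59.0
```

```bash

python3 -m inch '[[0,0,0,0.002,0.002,-0.04,1],[0,0,0,0.002,0.002,-0.08,1],[0,0,0,0.002,0.002,-0.115,1],[0,0,0,0.002,0.002,-0.128,1],[0,0,0,0.002,0.002,-0.128,1]]'
python3 -m inch '[[0,0,0,0,0,0,0.15],[0,0,0,0,0,0,0.15],[0,0,0,0,0,0.1,0.15],[0,0,0,0,0,0.35,0],[0,0,0,0,0,0.6,0],[0,0,0,0.02,0.1,0.75,0],[0,0,0,0.07,0.35,0.75,0],[0,0,0,0.12,0.6,0.75,0],[0,0,0,0.15,0.85,0.75,0],[0,0,0,0.15,1,0.75,0],[0,0,0,0.15,1,0.75,0]]' >/dev/null
python3 -m inch '[[0,0,0,0.02,0.25,0,0],[0,0,0,0.07,0.5,0,0],[0,0,0,0.13,0.75,0,0],[0,0,0,0.13,0.9,0,0],[0,0,0,0.13,0.9,0,0],[0,0,0,0.13,0.9,0,0],[0,0,0,0.13,0.9,0,0]]'
```

```text
time: 30.55
tool_pos: [0.4732, 0.0238, 0.0379]
ee_rot: [0.037, -3.141, 0.0]
contact_force: [-2.9, -0.4, 5.8]
width: 0.0197
grip_force: 59.6
time: 32.35
tool_pos: [0.5297, 0.4024, 0.1878]
ee_rot: [0.034, -3.141, 0.001]
contact_force: [-0.2, -0.6, -0.7]
width: 0.0427
grip_force: 0.0
```

```bash

python3 -m inch '[[0,0,0,0,0.0265,-0.1,0],[0,0,0,0,0.0265,-0.3,0],[0,0,0,0,0.0265,-0.5,0],[0,0,0,0,0.0265,-0.7,0],[0,0,0,0,0.0265,-0.777,0],[0,0,0,0,0.0265,-0.777,0],[0,0,0,0,0.0265,-0.777,0]]' >/dev/null
python3 -m inch '[[0,0,0,0,0,0,1],[0,0,0,0,0,0,1],[0,0,0,0,0,0,1],[0,0,0,0,0,0,1],[0,0,0,0,0,0,1]]' 60
python3 -m inch '[[0,0,0,0,0,0.15,1],[0,0,0,0,0,0.35,1],[0,0,0,0,0,0.55,1],[0,0,0,-0.05,-0.15,0.75,1],[0,0,0,-0.1,-0.4,0.75,1],[0,0,0,-0.13,-0.65,0.75,1],[0,0,0,-0.13,-0.9,0.75,1],[0,0,0,-0.13,-1,0.75,1],[0,0,0,-0.13,-1,0.75,1]]' >/dev/null
python3 -m inch '[[0,0,0,-0.05,-0.22,0,1],[0,0,0,-0.1,-0.45,0,1],[0,0,0,-0.12,-0.7,0,1],[0,0,0,-0.12,-0.95,0,1],[0,0,0,-0.12,-1,0,1],[0,0,0,-0.12,-1,0,1],[0,0,0,-0.12,-1,0,1]]'
```

```text
time: 33.55
tool_pos: [0.5303, 0.4089, 0.0343]
ee_rot: [-0.036, 3.138, 0.001]
contact_force: [-0.9, -3.3, 6.0]
width: 0.0195
grip_force: 58.4
time: 35.15
tool_pos: [0.4795, 0.0104, 0.1825]
ee_rot: [-0.038, 3.141, 0.001]
contact_force: [0.0, 0.6, -1.7]
width: 0.0199
grip_force: 59.0
```

```bash

python3 -m inch '[[0,0,0,0,-0.1875,-0.05,1],[0,0,0,0,-0.1875,-0.3,1],[0,0,0,0,-0.1875,-0.46,1],[0,0,0,0,-0.1875,-0.48,1],[0,0,0,0,-0.1875,-0.48,1],[0,0,0,0,-0.1875,-0.52,1],[0,0,0,0,-0.1875,-0.56,1],[0,0,0,0,-0.1875,-0.59,1],[0,0,0,0,-0.1875,-0.59,1]]'

```

```text
time: 36.05
tool_pos: [0.4791, -0.0283, 0.0638]
ee_rot: [0.036, -3.141, -0.0]
contact_force: [0.2, -0.5, -0.3]
width: 0.0195
grip_force: 59.1
```

```bash

python3 -m inch '[[0,0,0,0,0.003,-0.04,1],[0,0,0,0,0.003,-0.08,1],[0,0,0,0,0.003,-0.115,1],[0,0,0,0,0.003,-0.13,1],[0,0,0,0,0.003,-0.13,1]]'
python3 -m inch '[[0,0,0,0,0,0,0.15],[0,0,0,0,0,0,0.15],[0,0,0,0,0,0.1,0.15],[0,0,0,0,0,0.35,0],[0,0,0,0,0,0.6,0],[0,0,0,0.02,0.1,0.75,0],[0,0,0,0.04,0.35,0.75,0],[0,0,0,0.04,0.6,0.75,0],[0,0,0,0.04,0.85,0.75,0],[0,0,0,0.04,1,0.75,0],[0,0,0,0.04,1,0.75,0]]' >/dev/null
python3 -m inch '[[0,0,0,0,0.25,0,0],[0,0,0,0,0.5,0,0],[0,0,0,0,0.75,0,0],[0,0,0,0,1,0,0],[0,0,0,0,1,0,0],[0,0,0,0,1,0,0],[0,0,0,0,1,0,0]]'
```

```text
time: 36.55
tool_pos: [0.4791, -0.0278, 0.0383]
ee_rot: [0.036, -3.141, -0.0]
contact_force: [-1.6, 0.8, 2.7]
width: 0.0196
grip_force: 59.5
time: 38.35
tool_pos: [0.4877, 0.3708, 0.1882]
ee_rot: [0.034, -3.141, 0.001]
contact_force: [0.0, 0.4, 0.3]
width: 0.0426
grip_force: 0.0
```

```bash

python3 -m inch '[[0,0,0,0,0.198,-0.0,0],[0,0,0,0,0.198,-0.2,0],[0,0,0,0,0.198,-0.45,0],[0,0,0,0,0.198,-0.7,0],[0,0,0,0,0.198,-0.778,0],[0,0,0,0,0.198,-0.778,0],[0,0,0,0,0.198,-0.778,0]]' >/dev/null
python3 -m inch '[[0,0,0,0,0,0,1],[0,0,0,0,0,0,1],[0,0,0,0,0,0,1],[0,0,0,0,0,0,1],[0,0,0,0,0,0,1]]' 60
python3 -m inch '[[0,0,0,0,0,0.15,1],[0,0,0,0,0,0.35,1],[0,0,0,0,0,0.55,1],[0,0,0,0,-0.15,0.75,1],[0,0,0,0,-0.4,0.75,1],[0,0,0,0,-0.65,0.75,1],[0,0,0,0,-0.9,0.75,1],[0,0,0,0,-1,0.75,1],[0,0,0,0,-1,0.75,1]]' >/dev/null
python3 -m inch '[[0,0,0,0,-0.22,0,1],[0,0,0,0,-0.45,0,1],[0,0,0,0,-0.7,0,1],[0,0,0,0,-0.95,0,1],[0,0,0,0,-1,0,1],[0,0,0,0,-1,0,1]]' >/dev/null
python3 -m inch '[[0,0,0,0,-0.22,0,1],[0,0,0,0,-0.44,0,1],[0,0,0,0,-0.44,0,1],[0,0,0,0,-0.44,0,1],[0,0,0,0,-0.44,0,1]]'
```

```text
time: 39.55
tool_pos: [0.4884, 0.4117, 0.0349]
ee_rot: [-0.036, 3.138, 0.001]
contact_force: [0.3, -3.2, 5.9]
width: 0.0194
grip_force: 58.4
time: 41.55
tool_pos: [0.4875, -0.0742, 0.1829]
ee_rot: [-0.04, 3.141, 0.001]
contact_force: [-0.9, -0.4, -1.2]
width: 0.0197
grip_force: 59.2
```

Target tool (485.4,-78.8).

```bash

python3 -m inch '[[0,0,0,-0.011,-0.02,-0.05,1],[0,0,0,-0.011,-0.02,-0.3,1],[0,0,0,-0.011,-0.02,-0.46,1],[0,0,0,-0.011,-0.02,-0.48,1],[0,0,0,-0.011,-0.02,-0.48,1],[0,0,0,-0.011,-0.02,-0.52,1],[0,0,0,-0.011,-0.02,-0.56,1],[0,0,0,-0.011,-0.02,-0.59,1],[0,0,0,-0.011,-0.02,-0.59,1]]'

```

```text
time: 42.45
tool_pos: [0.4849, -0.0801, 0.0642]
ee_rot: [0.036, -3.141, -0.001]
contact_force: [-0.5, 0.3, -1.0]
width: 0.0192
grip_force: 59.2
```

```bash

python3 -m inch '[[0,0,0,0.002,0.004,-0.04,1],[0,0,0,0.002,0.004,-0.08,1],[0,0,0,0.002,0.004,-0.115,1],[0,0,0,0.002,0.004,-0.13,1],[0,0,0,0.002,0.004,-0.13,1]]'
python3 -m inch '[[0,0,0,0,0,0,0.15],[0,0,0,0,0,0,0.15],[0,0,0,0,0,0.1,0.15],[0,0,0,0,0,0.35,0],[0,0,0,0,0,0.6,0],[0,0,0,0.1,0.1,0.85,0],[0,0,0,0.13,0.25,0.9,0],[0,0,0,0.13,0.27,0.9,0],[0,0,0,0.13,0.27,0.9,0],[0,0,0,0.13,0.27,0.9,0],[0,0,0,0.13,0.27,0.9,0]]'
python3 - <<'E'
from h import *
c,im=snap("wrist","w8");print(tool()[:2])
g=cv2.cvtColor(im,cv2.COLOR_BGR2GRAY)
a=np.radians(6.65);C=np.array([.511,-.0234])
for x,y in((-32,-52),(-32,0),(-32,52),(32,0)):
    P=C+np.array([x*np.cos(a)-y*np.sin(a),x*np.sin(a)+y*np.cos(a)])/1000;u=pix(c,[*P,.08]);i,j=int(u[0]),int(u[1])
    s=cv2.resize(g[j-22:j+23,i-22:i+23],None,fx=4,fy=4,interpolation=cv2.INTER_CUBIC)
    h=cv2.HoughCircles(s,cv2.HOUGH_GRADIENT,1,100,param1=60,param2=10,minRadius=44,maxRadius=60)
    print((x,y),np.round(P*1000,1),None if h is None else [(round(q[2]/4,1),np.round(ray(c,q[:2]/4+[i-22.375,j-22.375],.08)[:2]*1000,1)) for q in h[0]][:2])
E
```

```text
time: 42.95
tool_pos: [0.4854, -0.0793, 0.0388]
ee_rot: [0.037, -3.141, -0.0]
contact_force: [-0.9, 0.6, 3.7]
width: 0.0199
grip_force: 59.7
time: 44.05
tool_pos: [0.511, -0.0261, 0.2177]
ee_rot: [0.035, -3.139, -0.001]
contact_force: [-0.0, -0.3, 1.1]
width: 0.0428
grip_force: 0.0
(array([ 0.51118222, -0.0261164 ,  0.2179075 ]), np.float64(91.26201596271243))
(-32, -52) [485.2 -78.8] [(np.float32(14.3), array([483.4, -79.2]))]
(-32, 0) [479.2 -27.1] [(np.float32(13.8), array([477.9, -28.3]))]
(-32, 52) [473.2  24.5] [(np.float32(14.6), array([471.4,  22.6]))]
(32, 0) [542.8 -19.7] [(np.float32(12.4), array([541.7, -20.8]))]
```

All four heads are at their holes with the right apparent size. Now over the lid.

```bash

python3 -m inch '[[0,0,0,0,0.25,0,0],[0,0,0,0,0.5,0,0],[0,0,0,0,0.75,0,0],[0,0,0,0,1,0,0],[0,0,0,0,1,0,0]]' >/dev/null
python3 -m inch '[[0,0,0,0,0.2,0,0],[0,0,0,0,0.32,0,0],[0,0,0,0,0.32,0,0],[0,0,0,0,0.32,0,0],[0,0,0,0,0.32,0,0],[0,0,0,0,0.32,0,0]]'
python3 - <<'E'
from h import *
c,im=snap("wrist","w9");print(tool()[:2],pix(c,[.508,.237,.036]),pix(c,[.512,.316,.034]))
h=cv2.cvtColor(im,cv2.COLOR_BGR2HSV)
u=pix(c,[.508,.237,.008]);i,j=map(int,u)
print(h[j-60:j+61:20,i-100:i+101:20].tolist())
E
```

```text
time: 45.2
tool_pos: [0.5118, 0.2374, 0.2187]
ee_rot: [0.034, -3.141, 0.0]
contact_force: [0.4, 0.3, -0.8]
width: 0.0423
grip_force: 0.0
(array([0.51176496, 0.23760663, 0.21876785]), np.float64(91.24666865238817)) [310.69783443 197.6577747 ] [395.61054046 203.17988105]
[[[5, 19, 79], [10, 36, 84], [22, 78, 225], [20, 79, 231], [20, 82, 227], [20, 80, 234], [20, 79, 235], [20, 77, 237], [25, 67, 236], [16, 42, 90], [11, 25, 82]], [[5, 19, 79], [10, 35, 88], [20, 85, 217], [20, 78, 234], [19, 81, 230], [20, 80, 235], [20, 77, 238], [22, 74, 238], [25, 66, 237], [15, 43, 94], [11, 24, 86]], [[15, 19, 80], [12, 38, 88], [19, 80, 247], [20, 80, 235], [20, 81, 233], [17, 108, 139], [21, 75, 237], [22, 71, 237], [26, 65, 237], [13, 38, 93], [13, 27, 86]], [[10, 19, 80], [10, 35, 87], [21, 78, 247], [20, 79, 236], [19, 80, 236], [14, 140, 146], [22, 71, 238], [18, 100, 158], [15, 15, 201], [16, 14, 202], [17, 12, 198]], [[15, 25, 81], [12, 38, 88], [20, 81, 246], [20, 79, 236], [21, 81, 229], [16, 137, 180], [23, 70, 237], [18, 104, 159], [15, 38, 120], [18, 13, 195], [20, 12, 197]], [[11, 25, 81], [9, 37, 89], [20, 80, 247], [20, 79, 237], [20, 81, 231], [18, 103, 194], [23, 69, 237], [23, 69, 237], [24, 68, 236], [14, 36, 93], [13, 27, 86]], [[15, 19, 79], [6, 30, 85], [20, 78, 243], [20, 78, 234], [20, 78, 232], [19, 81, 226], [22, 72, 237], [23, 68, 237], [23, 70, 237], [14, 42, 92], [13, 27, 85]]]
```

View pics/w9.png

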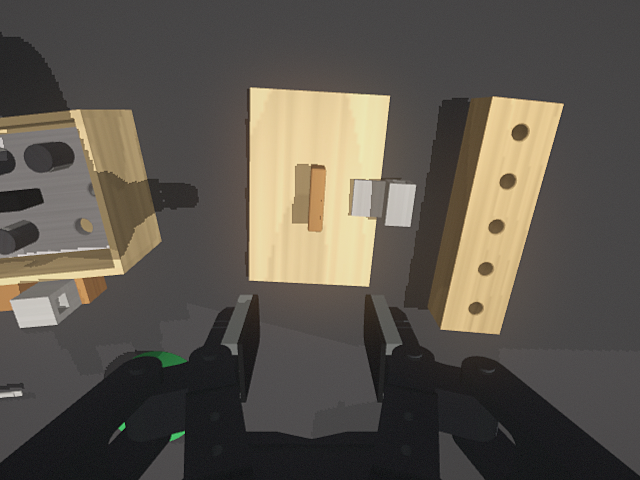

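The view shows the lid with corners (249,88), (390,95), (369,286) and (248,280), its handle at (317,198) and its knuckle at (400,203). The bit block is now empty.

```bash
python3 - <<'E'
from h import *
c=cal("wrist");im=cv2.imread("pics/w9.png");h=cv2.cvtColor(im,cv2.COLOR_BGR2HSV)
m=((h[...,1]>55)&(h[...,2]>120)).astype(np.uint8)*255;m[:70]=0;m[292:]=0;m[:,:230]=0;m[:,405:]=0
print("lid",rect(c,m,.008,3000))
print([np.round(ray(c,u,.008)[:2]*1000,1) for u in((249,88),(390,95),(369,286),(248,280))])
k=((h[...,1]>130)&(h[...,0]<16)&(h[...,2]>100)).astype(np.uint8)*255;k[:150]=0;k[245:]=0;k[:,:285]=0;k[:,340:]=0
print("bar",rect(c,k,.036,200))
ys,xs=np.where(k>0)
for r in(170,180,190,200,210,220,228):
    q=np.where(k[r]>0)[0];print(r,q.min(),q.max(),np.round(h[r,q.min():q.max()+1,2][::3]).tolist())
s=((h[...,1]<30)&(h[...,2]>180)).astype(np.uint8)*255;s[:160]=0;s[240:]=0;s[:,:378]=0;s[:,430:]=0
print("knuckle top",rect(c,s,.034,200))
E
```

```text
lid [(array([510.8, 240.3]), array([193.2, 128.9]), 178.1, array([316., 185.]))]
[array([413.4, 178.8]), array([416.7, 308. ]), array([609. , 301.6]), array([604.7, 172.4])]
bar []
170 311 320 [139, 192, 193, 193]
180 310 313 [119, 193]
190 310 323 [142, 192, 193, 196, 201]
200 309 321 [122, 191, 194, 196, 139]
210 309 319 [148, 191, 192, 194]
220 308 312 [125, 189]
228 308 318 [135, 189, 191, 194]
knuckle top [(array([513.8, 320.4]), array([39.5, 23.5]), 177.9, array([400., 205.]))]
```

```bash

python3 -m inch '[[0,0,-0.035,0,0.0235,-0.2,0.42],[0,0,-0.035,0,0.0235,-0.4,0.42],[0,0,-0.035,0,0.0235,-0.6,0.42],[0,0,-0.035,0,0.0235,-0.8,0.42],[0,0,-0.035,0,0.0235,-0.8,0.42],[0,0,-0.035,0,0.0235,-0.8,0.42]]'
```

```text
time: 45.85
tool_pos: [0.5121, 0.2431, 0.0597]
ee_rot: [0.051, 3.141, 0.0]
contact_force: [0.1, 1.2, 0.4]
width: 0.025
grip_force: 0.0
```

```bash

python3 -m inch '[[0,0,0,0,-0.003,-0.1,0.42],[0,0,0,0,-0.003,-0.2,0.42],[0,0,0,0,-0.003,-0.3,0.42],[0,0,0,0,-0.003,-0.34,0.42],[0,0,0,0,-0.003,-0.34,0.42]]'
python3 -m inch '[[0,0,0,0,0,0,1],[0,0,0,0,0,0,1],[0,0,0,0,0,0,1],[0,0,0,0,0,0,1],[0,0,0,0,0,0,1]]' 100
```

```text
time: 46.35
tool_pos: [0.5122, 0.2428, -0.0083]
ee_rot: [0.05, 3.14, 0.0]
contact_force: [1.0, -0.0, -0.4]
width: 0.0246
grip_force: 0.0
time: 46.85
tool_pos: [0.5126, 0.243, -0.0073]
ee_rot: [0.05, 3.138, 0.001]
contact_force: [-0.7, -0.2, 7.3]
width: 0.0114
grip_force: 98.9
```

```bash

python3 -m inch '[[0,0,0,0,0,0.1,1],[0,0,0,0,0,0.25,1],[0,0,0,0,0,0.45,1],[0,0,0,0,0,0.65,1],[0,0,0,0,0,0.85,1],[0,0,0,0,0,0.9,1],[0,0,0,0,0,0.9,1]]'
python3 -m inch '[[0,0,-0.08,0,-0.08,0,1],[0,0,-0.16,0,-0.16,0,1],[0,0,-0.25,0,-0.25,0,1],[0,0,-0.34,0,-0.33,0,1],[0,0,-0.43,0,-0.42,0,1],[0,0,-0.52,0,-0.5,0,1],[0,0,-0.61,0,-0.58,0,1],[0,0,-0.7,0,-0.67,0,1],[0,0,-0.78,0,-0.75,0,1],[0,0,-0.86,0,-0.83,0,1],[0,0,-0.906,0,-0.9,0,1],[0,0,-0.906,0,-0.9,0,1]]'
python3 -m inch '[[0,0,0,0,-0.2,0,1],[0,0,0,0,-0.4,0,1],[0,0,0,0,-0.43,0,1],[0,0,0,0,-0.43,0,1],[0,0,0,0,-0.43,0,1],[0,0,0,0,-0.43,0,1]]'
python3 -c "
from h import *;print(tool()[:2])"
```

```text
time: 47.55
tool_pos: [0.5118, 0.2428, 0.1719]
ee_rot: [0.05, 3.138, 0.001]
contact_force: [-0.3, -0.2, -3.4]
width: 0.0119
grip_force: 98.2
time: 48.75
tool_pos: [0.5106, 0.0615, 0.1685]
ee_rot: [-2.09, -2.341, 0.004]
contact_force: [-0.1, 0.6, -3.8]
width: 0.0116
grip_force: 98.1
time: 49.35
tool_pos: [0.5113, -0.022, 0.1703]
ee_rot: [-2.086, -2.348, 0.0]
contact_force: [0.3, 0.9, -3.1]
width: 0.0114
grip_force: 98.1
(array([ 0.5113185 , -0.02203446,  0.17030812]), np.float64(6.7456118798724924))
```

```bash

python3 -m inch '[[0,0,0,0,-0.011,-0.1,1],[0,0,0,0,-0.011,-0.2,1],[0,0,0,0,-0.011,-0.3,1],[0,0,0,0,-0.011,-0.3,1],[0,0,0,0,-0.011,-0.3,1],[0,0,0,0,-0.011,-0.3,1]]'
python3 - <<'E'
from h import *
c=cal("wrist");im=snap("wrist","w10")[1];print(tool()[:2])
# lid knuckle & case knuckle tops
h=cv2.cvtColor(im,cv2.COLOR_BGR2HSV);s=((h[...,1]<30)&(h[...,2]>150)).astype(np.uint8)*255
K=[pix(c,p) for p in([.5845,.0245,.12],[.5934,-.051,.12],[.589,-.0135,.15])];print(np.round(K))
for r in rect(c,s,.12,150):print(r)
E
```

```text
time: 49.95
tool_pos: [0.5121, -0.0252, 0.1118]
ee_rot: [2.087, 2.346, 0.001]
contact_force: [-0.1, 0.1, -2.9]
width: 0.0118
grip_force: 98.0
(array([ 0.51214431, -0.0253478 ,  0.11182076]), np.float64(6.667300604568816))
[[497. 206.]
 [474. 360.]
 [519. 323.]]
(array([655.7, -65.2]), array([60.1,  3.5]), 97.7, array([591., 391.]))
(array([605.8, -36.5]), array([54.2, 41.5]), 96.5, array([513., 336.]))
(array([566.6, -24.3]), array([38.5, 32.2]), 96.4, array([431., 303.]))
(array([595.6,  -3.6]), array([13.3,  5.8]), 6.6, array([507., 269.]))
(array([584.4,  24.8]), array([29.9, 23.8]), 96.8, array([498., 204.]))
```

```bash
python3 - <<'E'
from h import *
c=cal("wrist");im=cv2.imread("pics/w10.png");h=cv2.cvtColor(im,cv2.COLOR_BGR2HSV);s=((h[...,1]<30)&(h[...,2]>150)).astype(np.uint8)*255
n,l,st,ce=cv2.connectedComponentsWithStats(s)
i=l[336,513];print(st[i],ce[i])
a=np.radians(6.65);Rm=np.array([[np.cos(a),np.sin(a)],[-np.sin(a),np.cos(a)]])
pt=np.array([Rm@(ray(c,(x,y),.153)[:2]*1000-[511,-23.3]) for y,x in zip(*np.where(l==i))])
print(np.round(pt.min(0),1),np.round(pt.max(0),1))
for r in range(st[i,1],st[i,1]+st[i,3],6):
    q=np.where(l[r]==i)[0];print(r,q.min(),q.max(),int(h[r,(q.min()+q.max())//2,2]),np.round(Rm@(ray(c,(q.min(),r),.153)[:2]*1000-[511,-23.3]),1),np.round(Rm@(ray(c,(q.max(),r),.153)[:2]*1000-[511,-23.3]),1))
E
```

```text
[ 459  284  104  101 6190] [519.06268174 331.30936995]
[ 56.9 -24.7] [89.9 18.3]
284 497 562 167 [66.3 18.3] [89.6 18.3]
290 496 561 160 [66.3 15.9] [89.7 15.9]
296 495 560 161 [66.3 13.5] [89.8 13.5]
302 494 558 159 [66.3 11.1] [89.6 11.1]
308 493 557 161 [66.3  8.7] [89.7  8.7]
314 492 556 161 [66.3  6.2] [89.8  6.2]
320 491 554 159 [66.3  3.7] [89.6  3.7]
326 490 553 158 [66.3  1.2] [89.7  1.2]
332 489 552 159 [66.3 -1.4] [89.8 -1.4]
338 488 550 160 [66.2 -3.9] [89.5 -4. ]
344 487 549 159 [66.2 -6.5] [89.7 -6.6]
350 486 548 159 [66.2 -9.2] [89.8 -9.2]
356 485 546 173 [ 66.2 -11.8] [ 89.5 -11.9]
362 484 545 173 [ 66.2 -14.5] [ 89.6 -14.6]
368 459 544 173 [ 56.9 -17.3] [ 89.8 -17.3]
374 469 542 172 [ 61.1 -20. ] [ 89.5 -20. ]
380 478 495 172 [ 65.  -22.8] [ 71.6 -22.8]
```

The lid knuckle measures centred on the hinge line across x (66.3–89.7 against an ideal 66–90), but about 2.4 mm low along y. Correct that and lower it.

```bash

python3 -m inch '[[0,0,0,0,0.012,0,1],[0,0,0,0,0.012,0,1],[0,0,0,0,0.012,-0.04,1],[0,0,0,0,0.012,-0.08,1],[0,0,0,0,0.012,-0.12,1],[0,0,0,0,0.012,-0.12,1]]'
python3 -m inch '[[0,0,0,0,0,-0.02,1],[0,0,0,0,0,-0.04,1],[0,0,0,0,0,-0.046,1],[0,0,0,0,0,-0.046,1],[0,0,0,0,0,-0.046,1]]'
```

```text
time: 50.6
tool_pos: [0.5108, -0.023, 0.0852]
ee_rot: [-2.088, -2.344, 0.002]
contact_force: [0.8, 0.2, -1.9]
width: 0.0116
grip_force: 98.2
time: 51.1
tool_pos: [0.5118, -0.0232, 0.0787]
ee_rot: [2.088, 2.345, 0.001]
contact_force: [-4.0, 1.6, 9.4]
width: 0.0115
grip_force: 100.0
```

```bash

python3 -m inch '[[0,0,0,0,0,0,0.42],[0,0,0,0,0,0,0.42],[0,0,0,0,0,0,0.42],[0,0,0,0,0,0.15,0.42],[0,0,0,0,0,0.4,0.42],[0,0,0,0,0,0.65,0.42],[0,0,0,0,0,0.75,0.2],[0,0,0,0,0,0.75,0],[0,0,0,0,0,0.75,0],[0,0,0,0,0,0.75,0]]'
cat > kn.py <<'E'
from h import *
import sys
c=cal("wrist");im=snap("wrist",sys.argv[1])[1];print(tool()[:2])
h=cv2.cvtColor(im,cv2.COLOR_BGR2HSV);s=((h[...,1]<30)&(h[...,2]>150)).astype(np.uint8)*255
a=np.radians(6.65);Rm=np.array([[np.cos(a),np.sin(a)],[-np.sin(a),np.cos(a)]])
f=lambda u:np.round(Rm@(ray(c,u,.12)[:2]*1000-[511,-23.3]),1)
for y in(38,30,15,8,0,-8,-15,-30,-38):
    P=Rm.T@np.array([78,y])/1000+[.511,-.0233];u=pix(c,[*P,.12]);i,j=map(int,np.round(u))
    q=np.where(s[j,i-40:i+41]>0)[0]+i-40
    if len(q):print("y",y,"x range",f((q.min()-.5,j))[0],f((q.max()+.5,j))[0])
P=[pix(c,[*(Rm.T@np.array([78,y])/1000+[.511,-.0233]),.12]) for y in np.arange(60,-60,-1)]
v=[int(cv2.cvtColor(im,cv2.COLOR_BGR2GRAY)[int(round(p[1])),int(round(p[0]))]) for p in P]
print("along y 60..-59",v)
lm=((h[...,1]>45)&(h[...,2]>120)).astype(np.uint8)*255;lm[330:]=0
for r in rect(c,lm,.094,4000):print("lid",r,Rm@(r[0]-[511,-23.3]))
E
python3 kn.py w11
```

```text
time: 52.1
tool_pos: [0.5109, -0.023, 0.2259]
ee_rot: [-2.087, -2.344, 0.002]
contact_force: [0.6, 0.4, -0.2]
width: 0.0426
grip_force: 0.0
(array([ 0.51102161, -0.02296944,  0.22599742]), np.float64(6.637229494763932))
y 38 x range 66.4 90.3
y 30 x range 66.3 90.4
y 15 x range 48.7 89.8
y 8 x range 48.3 89.7
y 0 x range 48.0 89.8
y -8 x range 47.7 89.8
y -15 x range 65.9 89.8
y -30 x range 66.3 90.5
y -38 x range 66.8 90.5
along y 60..-59 [159, 146, 147, 143, 167, 186, 191, 203, 200, 199, 199, 199, 200, 200, 198, 198, 199, 198, 198, 198, 198, 198, 199, 199, 199, 198, 197, 199, 198, 198, 198, 198, 198, 198, 199, 203, 110, 117, 122, 175, 206, 200, 200, 199, 200, 200, 199, 200, 199, 200, 200, 199, 200, 200, 199, 200, 200, 199, 199, 200, 199, 199, 200, 199, 200, 199, 201, 199, 198, 199, 198, 198, 198, 198, 198, 198, 198, 199, 204, 192, 97, 150, 185, 204, 200, 199, 200, 199, 199, 200, 199, 198, 199, 199, 198, 198, 197, 198, 197, 197, 199, 198, 198, 197, 198, 197, 198, 198, 197, 197, 200, 198, 163, 76, 89, 88, 89, 89, 91, 89]
lid (array([521.4, -21.1]), array([192.6, 154.8]), 96.5, array([322., 198.])) [10.58479847  0.98083711]
lid (array([706.7,  62.3]), array([83.4, 78.7]), 106.5, array([585., 127.])) [204.29616855  62.36125011]
```

Lid seated: its knuckle is centred in the gap with bores in line to about 0.6 mm. Now the pin.

```bash

python3 -m inch '[[0,0,0,-0.15,-0.2,0,0],[0,0,0,-0.3,-0.4,0,0],[0,0,0,-0.45,-0.6,0,0],[0,0,0,-0.6,-0.8,0,0],[0,0,0,-0.6,-1,0,0],[0,0,0,-0.6,-1,0,0],[0,0,0,-0.6,-1,0,0],[0,0,0,-0.6,-1,0,0]]'
python3 - <<'E'
from h import *
c=cal("wrist");im=snap("wrist","w12")[1];print(tool()[:2])
h=cv2.cvtColor(im,cv2.COLOR_BGR2HSV);print(pix(c,[.391,-.255,.024]),pix(c,[.392,-.125,.012]))
s=((h[...,1]<45)&(h[...,2]>120)).astype(np.uint8)*255;s[350:]=0
for r in rect(c,s,.016,150):print("shaft",r)
b=((h[...,1]>70)&(h[...,2]>120)).astype(np.uint8)*255;b[350:]=0
for r in rect(c,b,.024,150):print("block",r)
E
```

```text
time: 52.95
tool_pos: [0.3915, -0.2222, 0.2269]
ee_rot: [-2.087, -2.346, -0.0]
contact_force: [-0.2, 0.6, 0.2]
width: 0.0426
grip_force: 0.0
(array([ 0.39164789, -0.22207309,  0.22713745]), np.float64(6.713889743986045))
[308.27938836 228.51060168] [325.3834674   91.26225739]
shaft (array([ 487.7, -352.7]), array([70.3, 16. ]), 118.8, array([386., 320.]))
shaft (array([ 323.8, -372.5]), array([71. , 18.3]), 79.6, array([237., 322.]))
shaft (array([ 328.2, -161.8]), array([115.7,   7.4]), 100.8, array([253., 122.]))
block (array([ 341. , -231.4]), array([32.8, 24.7]), 97.3, array([261., 200.]))
block (array([517.3, -77.7]), array([98.2, 77.5]), 6.6, array([475.,  48.]))
```

The pin has been knocked: the block is now at (341.6,-233.6) with its axis at 100.6°, and the shaft measures 116 × 7.4 mm as it should. Going there.

```bash

python3 -m inch '[[0,0,0.043,-0.15,-0.0575,0,0],[0,0,0.043,-0.25,-0.0575,-0.1,0],[0,0,0.043,-0.25,-0.0575,-0.3,0],[0,0,0.043,-0.25,-0.0575,-0.5,0],[0,0,0.043,-0.25,-0.0575,-0.7,0],[0,0,0.043,-0.25,-0.0575,-0.7,0],[0,0,0.043,-0.25,-0.0575,-0.7,0],[0,0,0.043,-0.25,-0.0575,-0.7,0]]'
python3 - <<'E'
from h import *
c=cal("wrist");im=snap("wrist","w13")[1];print(tool()[:2])
h=cv2.cvtColor(im,cv2.COLOR_BGR2HSV);print(pix(c,[.3416,-.2336,.024]),pix(c,[.328,-.1618,.012]))
s=((h[...,1]<45)&(h[...,2]>120)).astype(np.uint8)*255;s[350:]=0
for r in rect(c,s,.015,150):print("shaft",r)
b=((h[...,1]>70)&(h[...,2]>120)).astype(np.uint8)*255
for r in rect(c,b,.024,150):print("block",r)
E
```

```text
time: 53.8
tool_pos: [0.3425, -0.2351, 0.0893]
ee_rot: [2.005, 2.414, -0.001]
contact_force: [0.9, 0.2, -0.4]
width: 0.0429
grip_force: 0.0
(array([ 0.34242482, -0.23518783,  0.08927003]), np.float64(10.5491605782626))
[311.74620664 239.29150916] [311.31472283 118.33753281]
shaft (array([ 300.4, -306.2]), array([47.5, 12.6]), 83.7, array([237., 321.]))
shaft (array([ 434.7, -191.9]), array([276.9, 222.3]), 10.5, array([421., 194.]))
shaft (array([ 194.7, -243.2]), array([241. , 104.2]), 86.5, array([ 66., 181.]))
block (array([474.5, -99. ]), array([65.2, 51.8]), 7.0, array([589.,  53.]))
```

```bash

python3 -m inch '[[0,0,0,-0.004,0.008,-0.2,0],[0,0,0,-0.004,0.008,-0.4,0],[0,0,0,-0.004,0.008,-0.48,0],[0,0,0,-0.004,0.008,-0.51,0],[0,0,0,-0.004,0.008,-0.53,0],[0,0,0,-0.004,0.008,-0.53,0]]'
python3 -m inch '[[0,0,0,0,0,0,1],[0,0,0,0,0,0,1],[0,0,0,0,0,0,1],[0,0,0,0,0,0,1],[0,0,0,0,0,0,1],[0,0,0,0,0,0,1]]' 80
```

```text
time: 54.45
tool_pos: [0.3413, -0.2335, -0.0177]
ee_rot: [2.007, 2.414, -0.001]
contact_force: [-0.2, -0.1, 0.7]
width: 0.043
grip_force: 0.0
time: 55.05
tool_pos: [0.3412, -0.2335, -0.0173]
ee_rot: [2.007, 2.414, -0.001]
contact_force: [-0.7, 1.2, 10.1]
width: 0.0221
grip_force: 78.8
```

```bash

python3 -m inch '[[0,0,0,0,0,0.15,1],[0,0,0,0,0,0.35,1],[0,0,0,0,0,0.55,1],[0,0,-0.043,0.2,0,0.78,1],[0,0,-0.043,0.4,0.02,0.78,1],[0,0,-0.043,0.6,0.04,0.78,1],[0,0,-0.043,0.8,0.06,0.78,1],[0,0,-0.043,1,0.08,0.78,1],[0,0,-0.043,1,0.1,0.78,1]]' >/dev/null
python3 -m inch '[[0,0,0,0.2,0.01,0,1],[0,0,0,0.35,0.01,0,1],[0,0,0,0.35,0.01,0,1],[0,0,0,0.35,0.01,0,1],[0,0,0,0.35,0.01,0,1],[0,0,0,0.35,0.01,0,1]]'
python3 - <<'E'
from h import *
c=cal("wrist");im=snap("wrist","w14")[1];t,a,s_=tool();print(t,a)
C=cal("scene");I=snap("scene","s14")[1]
ax=t+[0,0,.0293];d=np.array([-.1158,.9933,0])
for k in(20,60,100,131):print(k,np.round(pix(c,ax+d*k/1000),1),np.round(pix(C,ax+d*k/1000),1))
g=cv2.cvtColor(im,cv2.COLOR_BGR2GRAY).astype(int);G=cv2.cvtColor(I,cv2.COLOR_BGR2GRAY).astype(int)
for k in(25,45,65,85,100):
    u,v=np.round(pix(c,ax+d*k/1000)).astype(int);print("w",k,u-16,v,g[v,u-16:u+17].tolist())
for k in(25,45,65,85,100):
    u,v=np.round(pix(C,ax+d*k/1000)).astype(int);print("s",k,u,v-10,G[v-10:v+11,u].tolist())
E
```

```text
time: 56.55
tool_pos: [0.6099, -0.2111, 0.138]
ee_rot: [2.09, 2.346, -0.0]
contact_force: [0.0, -0.0, -0.1]
width: 0.0218
grip_force: 79.2
[ 0.61002505 -0.21117351  0.13799744] 6.60327828595971
20 [314.  272.1] [265.4 197.9]
60 [314.1 168.3] [278.  202.2]
100 [314.2  44.1] [291.  206.7]
131 [314.3 -70.3] [301.4 210.2]
w 25 298 260 [79, 52, 50, 87, 158, 165, 177, 183, 190, 194, 197, 197, 197, 198, 196, 194, 193, 188, 182, 175, 170, 162, 152, 136, 99, 78, 83, 83, 82, 83, 83, 84, 80]
w 45 298 209 [81, 53, 50, 81, 152, 166, 176, 183, 189, 193, 198, 197, 198, 197, 197, 196, 194, 190, 187, 181, 173, 167, 158, 149, 133, 95, 77, 81, 82, 84, 80, 81, 82]
w 65 298 154 [80, 80, 77, 96, 149, 165, 174, 183, 188, 195, 198, 198, 197, 197, 197, 198, 194, 192, 189, 183, 177, 172, 164, 157, 147, 128, 91, 78, 81, 81, 82, 79, 81]
w 85 298 93 [59, 59, 54, 87, 153, 165, 172, 181, 188, 191, 196, 198, 198, 198, 199, 201, 198, 195, 192, 188, 181, 177, 171, 163, 156, 148, 127, 78, 55, 84, 81, 80, 81]
w 100 298 44 [91, 80, 52, 87, 152, 164, 175, 182, 186, 192, 194, 197, 197, 197, 201, 205, 206, 200, 194, 189, 185, 180, 174, 169, 161, 153, 145, 124, 56, 41, 55, 79, 75]
s 25 267 188 [101, 96, 107, 116, 117, 124, 126, 106, 82, 156, 232, 237, 181, 100, 48, 42, 44, 46, 43, 45, 44]
s 45 273 191 [45, 44, 44, 44, 44, 44, 41, 55, 144, 231, 240, 187, 104, 49, 43, 44, 44, 44, 45, 45, 44]
s 65 280 193 [45, 45, 44, 44, 44, 44, 44, 41, 82, 202, 244, 215, 140, 69, 43, 44, 44, 45, 44, 44, 44]
s 85 286 195 [45, 45, 45, 45, 44, 44, 43, 39, 73, 199, 244, 220, 145, 71, 44, 44, 44, 44, 44, 45, 44]
s 100 291 197 [45, 44, 44, 45, 44, 44, 42, 41, 95, 217, 246, 207, 127, 62, 43, 44, 44, 43, 43, 44, 45]
```

The pin is held level (scene rows match to 0.3 px) and in line with the tool within 0.5°. Lower it to the hinge line.

```bash

python3 -m inch '[[0,0,0,0.0105,-0.0035,-0.1,1],[0,0,0,0.0105,-0.0035,-0.2,1],[0,0,0,0.0105,-0.0035,-0.2965,1],[0,0,0,0.0105,-0.0035,-0.2965,1],[0,0,0,0.0105,-0.0035,-0.2965,1],[0,0,0,0.0105,-0.0035,-0.2965,1]]'
python3 - <<'E'
from h import *
c=cal("wrist");im=snap("wrist","w15")[1];t,a,s_=tool();print(t,a)
ax=t+[0,0,.0293];d=np.array([-.1158,.9933,0]);H=np.array([.5887,-.0142,.108])
g=cv2.cvtColor(im,cv2.COLOR_BGR2GRAY).astype(int)
for k in(30,60,90):
    u,v=np.round(pix(c,ax+d*k/1000)).astype(int);r=g[v,u-22:u+23];q=np.where(r>125)[0];print("shaft",k,u,(q.min()+q.max())/2+u-22,len(q),pix(c,ax+d*k/1000))
# case knuckle tops expected
for y in(-48,-38,-28):
    P=H+d*y/1000+[0,0,.012];p=pix(c,P);print("kn",y,np.round(p,1))
    u,v=np.round(p).astype(int)
    if 0<=v<480:
        r=g[v,u-60:u+61];print(u-60,r[::2].tolist())
e=ax+d*((H-ax)@d);print("offset from line (world)",(H-e)*1000)
E
```

```text
time: 57.25
tool_pos: [0.6134, -0.212, 0.0797]
ee_rot: [2.088, 2.345, 0.001]
contact_force: [-0.8, -0.5, 0.0]
width: 0.0218
grip_force: 79.2
[ 0.61329436 -0.21203193  0.07962085] 6.633364059399091
shaft 30 314 312.0 21 [313.77391249 247.7752602 ]
shaft 60 314 312.5 22 [313.8583459  168.30072743]
shaft 90 314 313.5 24 [313.95499591  77.32709269]
kn -48 [ 308.6 -185.1]
kn -38 [ 308.5 -237.2]
kn -28 [ 308.3 -292.7]
offset from line (world) [-1.50911532 -0.18687844 -0.92085286]
```

```bash

python3 -m inch '[[0,0,0,-0.005,0,-0.0045,1],[0,0,0,-0.005,0,-0.0045,1],[0,0,0,-0.0108,0.05,-0.0045,1],[0,0,0,-0.0166,0.1,-0.0045,1],[0,0,0,-0.0225,0.15,-0.0045,1],[0,0,0,-0.0225,0.15,-0.0045,1],[0,0,0,-0.0225,0.15,-0.0045,1]]'
python3 - <<'E'
from h import *
t,a,s=tool();ax=t+[0,0,.0293];d=np.array([-.1158,.9933,0]);H=np.array([.5887,-.0142,.108])
l=(H-ax)@d;print(t,a,s["contact_force"],"to hinge_mid",l,"off",(H-ax-d*l)*1000)
E
```

```text
time: 58.0
tool_pos: [0.6084, -0.1813, 0.0775]
ee_rot: [2.088, 2.347, -0.0]
contact_force: [-0.0, 0.2, 0.1]
width: 0.0222
grip_force: 79.2
[ 0.60844332 -0.18130168  0.07749363] 6.680848508985146 [-0.0354502   0.16585006  0.05330688] to hinge_mid 0.16826837191189656 off [-0.25784725 -0.03929768  1.20636692]
```

```bash

python3 -m inch '[[0,0,0,0,0,0.004,1],[0,0,0,-0.0058,0.05,0.004,1],[0,0,0,-0.0116,0.1,0.004,1],[0,0,0,-0.0174,0.15,0.004,1],[0,0,0,-0.0232,0.2,0.004,1],[0,0,0,-0.0232,0.2,0.004,1]]'
python3 -m inch '[[0,0,0,-0.0058,0.05,0,1],[0,0,0,-0.0116,0.1,0,1],[0,0,0,-0.0174,0.15,0,1],[0,0,0,-0.0232,0.2,0,1],[0,0,0,-0.0232,0.2,0,1]]'
python3 - <<'E'
from h import *
t,a,s=tool();ax=t+[0,0,.0293];d=np.array([-.1158,.9933,0]);H=np.array([.5887,-.0142,.108])
l=(H-ax)@d;print(t,a,s["contact_force"],"to hinge_mid",l,"off",(H-ax-d*l)*1000)
E
```

```text
time: 58.6
tool_pos: [0.6035, -0.14, 0.0782]
ee_rot: [-2.087, -2.348, -0.0]
contact_force: [0.1, 0.7, 0.0]
width: 0.022
grip_force: 79.2
time: 59.1
tool_pos: [0.5989, -0.1002, 0.0782]
ee_rot: [-2.087, -2.348, -0.0]
contact_force: [0.1, -0.5, -0.1]
width: 0.022
grip_force: 79.2
[ 0.59887443 -0.10015835  0.07818864] 6.723177261525744 [ 0.14515166 -0.50002379 -0.09196366] to hinge_mid 0.08656063240339014 off [-0.15071361 -0.02232235  0.51135997]
```

```bash

python3 -m inch '[[0,0,0,-0.0035,0.03,0,1],[0,0,0,-0.007,0.06,0,1],[0,0,0,-0.01,0.085,0,1],[0,0,0,-0.01,0.085,0,1],[0,0,0,-0.01,0.085,0,1]]'
python3 -m inch '[[0,0,0,-0.0006,0.005,0,1],[0,0,0,-0.0012,0.01,0,1],[0,0,0,-0.0012,0.01,0,1]]'

```

```text
time: 59.6
tool_pos: [0.5971, -0.0847, 0.0781]
ee_rot: [2.089, 2.346, -0.0]
contact_force: [0.3, -0.0, -1.3]
width: 0.0221
grip_force: 79.2
time: 59.9
tool_pos: [0.5968, -0.0827, 0.0781]
ee_rot: [-2.089, -2.346, -0.0]
contact_force: [-0.8, 0.2, -1.0]
width: 0.0222
grip_force: 79.2
```

```bash

python3 -m inch '[[0,0,0,-0.0006,0.005,0,1],[0,0,0,-0.0012,0.01,0,1],[0,0,0,-0.0012,0.01,0,1]]'
python3 -m inch '[[0,0,0,-0.0006,0.005,0,1],[0,0,0,-0.0012,0.01,0,1],[0,0,0,-0.0012,0.01,0,1]]'

```

```text
time: 60.2
tool_pos: [0.5966, -0.0806, 0.0781]
ee_rot: [2.089, 2.347, -0.0]
contact_force: [-0.9, 0.2, -1.6]
width: 0.022
grip_force: 79.2
time: 60.5
tool_pos: [0.5966, -0.0805, 0.0782]
ee_rot: [2.088, 2.344, -0.003]
contact_force: [-0.6, -8.9, -2.0]
width: 0.0221
grip_force: 78.9
```

Contact at the home position. Release and lift away, then check.

```bash

python3 -m inch '[[0,0,0,0,0,0,0.2],[0,0,0,0,0,0,0.2],[0,0,0,0,0,0,0.2],[0,0,0,0,0,0.1,0.2],[0,0,0,0,0,0.3,0.2],[0,0,0,0,0,0.5,0.2],[0,0,0,0,0,0.75,0.2],[0,0,0,0,-0.2,0.75,0],[0,0,0,0,-0.2,0.75,0],[0,0,0,0,-0.2,0.75,0],[0,0,0,0,-0.2,0.75,0]]'
python3 kn.py w16 | tail -12
python3 - <<'E'
from h import *
c=cal("wrist");im=cv2.imread("pics/w16.png");h=cv2.cvtColor(im,cv2.COLOR_BGR2HSV)
d=np.array([-.1158,.9933,0]);H=np.array([.5887,-.0142,.108]);u=pix(c,H-d*.068+[0,0,.010]);print(u)
b=((h[...,1]>60)&(h[...,2]>90)).astype(np.uint8)*255;m=np.zeros_like(b);i,j=map(int,u);m[max(j-60,0):j+60,i-32:i+50]=255
for r in rect(c,b&m,.118,100):print(r,"along",d[:2]@(r[0]/1000-H[:2]),"across",np.array([.9933,.1158])@(r[0]/1000-H[:2]))
E
```

```text
time: 61.6
tool_pos: [0.5961, -0.1179, 0.2275]
ee_rot: [-2.088, -2.346, 0.0]
contact_force: [-0.3, 0.1, 0.5]
width: 0.0428
grip_force: 0.0
(array([ 0.59619526, -0.11780107,  0.22759775]), np.float64(6.684247802341843))
y 38 x range 67.0 90.7
y 30 x range 66.3 90.3
y 15 x range 52.0 90.0
y 8 x range 51.8 90.1
y 0 x range 51.6 89.6
y -8 x range 51.4 89.8
y -15 x range 51.2 89.9
y -30 x range 66.4 90.9
y -38 x range 66.4 90.4
along y 60..-59 [33, 34, 37, 40, 39, 38, 40, 35, 34, 37, 38, 39, 37, 35, 38, 40, 37, 37, 23, 210, 209, 210, 209, 208, 209, 209, 208, 208, 208, 208, 208, 207, 207, 207, 207, 212, 95, 91, 121, 157, 208, 207, 207, 206, 205, 207, 206, 206, 205, 206, 205, 206, 204, 204, 204, 203, 205, 203, 203, 203, 202, 203, 202, 203, 203, 203, 203, 202, 202, 201, 201, 201, 201, 200, 201, 200, 200, 200, 205, 194, 113, 102, 194, 205, 202, 201, 200, 200, 199, 200, 199, 200, 199, 199, 199, 199, 198, 198, 199, 199, 199, 199, 199, 200, 199, 200, 199, 199, 199, 199, 199, 199, 165, 155, 215, 202, 201, 201, 202, 202]
lid (array([525.2, -45.7]), array([156.6, 142.6]), 6.6, array([225., 101.])) [ 11.51045429 -23.89371135]
[319.31905105 174.7628069 ]
(array([592.2, -74. ]), array([63.8, 32.2]), 89.4, array([308., 165.])) along -0.05980463999999999 across -0.0034482899999999407
```

The block sits flush against the knuckle's outer face and the lid is still in line, so I'm handing it in.

```bash
python3 -c "
from workcell import ticket;print(ticket.close_job())"
```

```text
the job is handed in; nothing more can be done
None
```

I handed the job in at about 62 s: plate over its pins, four bits in its holes, lid on with its knuckle in line, and hinge pin home; each was measured as placed, but the hand-in returned no verdict.

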